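Pack the coin cabinet and shut its drawer

ROBOT

A 7-joint arm with a two-finger parallel gripper is mounted at the origin on the work surface. World frame = base frame: x ahead of the robot, y to its left, z up, the work surface at z = 0. Lengths are in m, angles in rad, forces in N, time in s.
With the tool pointing down it reaches from about 0.4 to 0.85 m from the base axis. Payload 10.4 kg.
Tool frame: the origin (TCP) lies at the very end of the fingers, on their centre line; the grasp point (between the pads) lies 19 mm behind it; z points along the fingers, y is the line along which they close (so a half turn about z gives the same grasp; the last joint's range is limited). The gripper opens to 85 mm and grips with 20 to 120 N. Pads are 22 mm wide; open, the fingers measure 114 mm over their backs; the gripper's body (76 mm by 85 mm) begins 54 mm behind the grasp point. The pads swing forward as they close: fully open they stand 13 mm farther back than shut.
Start: joints at [1.191, 0.332, -0.065, 1.46, 0.022, 1.35, -0.088], TCP at [0.218, -0.586, 0.231] pointing down, gripper open.
Joint ranges: [-2.6, 2.6], [-0.5, 2.12], [-1.47, 1.34], [0.16, 2.42], [-1.27, 4.41], [0.06, 2.06], [-2.6, 2.6]. Speed limits (rad/s): [2.22, 2.22, 2.79, 2.79, 3.14, 3.14, 3.14].

INTERFACE

Orientations are given as a unit quaternion [x, y, z, w].
In Python, from workcell import * gives the robot as it stands. The module is installed in compiled form; this text tells all that it offers.
- The arm moves only by the tool carry_out, never from a script. Its argument "motion" is a list of rows, each an object with "xyz": the shift along the tool's x, y, z in m, a list of three; "angular": the turn, a rotation vector about the tool's x, y, z in degrees, a list of three. A call has 1 to 12 rows; each row is the pose to reach, as a shift and turn from the pose commanded when the call began, along the tool's axes at that moment; what a row does not reach only later rows make up. A row lasts 1/10 s, in which the tool goes at most 50 mm and 8.59 degrees, less where a joint would pass 70% of its speed; a pose out of reach is approached as far as the arm can. A call with a gripper value outside its range is refused whole. "hand" is the opening, from 0 (shut) to 1 (fully open), set as the call begins (left out, the last holds). The fingers move at their own pace and stop on an object; "grip_force" is the grip in N (left out, the last holds). Time passes only in rows, so rows that repeat a pose let the fingers close. It gives the time, the measured TCP pose, the force, the opening and the grip force at its end, in the units of the state.
- get_obs(): the state, without advancing time (a new reading comes with each control period).
- camera(name): name is "side" or "top"; returns a dict with "img" (384x512x3 uint8, red, green, blue), "fx", "fy", "cx", "cy" (pixels), "k1" (the pictures are not rectified: a ray, as slopes to the right and down, at radius r is drawn at 1 + k1 r^2 times it, then the intrinsics apply), "extrinsics" (4x4, takes a point from camera to world coordinates). Camera axes: x right, y up, looking along -z (the intrinsics and any distortion apply to the point x, -y, -z); pixel columns grow to the right and rows downward; lengths in m; the calibration is good to about 2 mm. A picture is of the moment at which its call begins. There is no depth.
- hand_in(): hands the job in; it is judged then, once.
The state is a dict: "clock": time; "joint_pos": joint angles; "joint_velocities": joint speeds; "tau": joint torques, N m; "position": TCP position; "ee_rot": TCP orientation; "ft_force": force on the tool from outside, world axes, zero at the start; "torque": the same for the moment, N m; "grip_width": opening from 0.0 (shut) to 1.0 (fully open); "grasp_force": force on a finger pad.
Only numpy, scipy, OpenCV 4.12 (cv2) and the standard library are available. Lean on these libraries where they do the work, as an engineer would, in place of code of your own. Each camera call takes 0.05 s, during which the arm holds its last target. There are 200 camera calls.

TASK

Pack up the coin collection: lay every coin case on the table flat on the bottom of the cabinet's open drawer, then put the cover plate over them and press it down until both spring catches hold it level, and push the drawer fully home past its detent. Finally lay the orange tally plate on the sloped rest, centred, with its long side up the slope, to show that the box is packed. Leave the other things on the table where they are.

Things in the scene. Friction and masses are not known exactly. Their poses are not given: they have to be found in the camera images.
- case1: Blue hard coin case: body 80 long (its x) x 36 wide (y) x 22 high; a black grip rib, 12 thick (x) and 36 along y, stands 18 above the middle of its top (40 high over all). About 0.2 kg. Origin at the centre of its underside, z up. Absent in some runs. Pinch the rib along the case's x from above.
- case2: Red hard coin case: body 80 long (its x) x 36 wide (y) x 22 high; a black grip rib, 12 thick (x) and 36 along y, stands 18 above the middle of its top (40 high over all). About 0.2 kg. Origin at the centre of its underside, z up. Absent in some runs. Pinch the rib along the case's x from above.
- case3: Yellow hard coin case: body 80 long (its x) x 36 wide (y) x 22 high; a black grip rib, 12 thick (x) and 36 along y, stands 18 above the middle of its top (40 high over all). About 0.2 kg. Origin at the centre of its underside, z up. Absent in some runs. Pinch the rib along the case's x from above.
- case4: White hard coin case: body 80 long (its x) x 36 wide (y) x 22 high; a black grip rib, 12 thick (x) and 36 along y, stands 18 above the middle of its top (40 high over all). About 0.2 kg. Origin at the centre of its underside, z up. Absent in some runs. Pinch the rib along the case's x from above.
- drawer (a joint): How far the cabinet's only drawer is open, m: 0 fully home, 0.135 fully out; starts 0.115 to 0.133 open. Friction about 1.5 N; a spring detent is met at about 0.011, is hardest near 0.008 (some 10 N of push in all) and, past 0.005, snaps the drawer home to 0.
- drawer_in (a point): Centre of the drawer's inner floor, 14 mm above the table; moves with the drawer; axes are the cabinet's: +x into the cabinet (it opens along -x), y across, z up. Inside 104 (x) by 206 (y), 186 between the ledges: four cases fit side by side, long side along x, 46 apart. Walls 10 thick; side and rear walls rise 64 above the floor, the front panel (240 wide) 68.
- cover_seat (a point): Where the centre of the cover's underside belongs, 41 above the drawer floor (axes as drawer_in): level with the top of the two ledges, 10 wide, that run along the inside of both y-side walls and carry the plate. Cases on the floor end 1 mm below it. The plate's length (198) lies along y.
- catch_left (a point): Tip of the brass spring catch in the middle of the drawer's +y side wall, 52.5 above the drawer floor: 40 long (x), standing 9 out of the wall, 45 degree faces, springs back into the wall. A cover laid on both catches stands about 15 too high; press its rail down over each catch in turn, 5 to 12 N, until both have snapped over it.
- catch_right (a point): Tip of the brass spring catch in the middle of the drawer's -y side wall, 52.5 above the drawer floor: 40 long (x), standing 9 out of the wall, 45 degree faces, springs back into the wall. A cover laid on both catches stands about 15 too high; press its rail down over each catch in turn, 5 to 12 N, until both have snapped over it.
- drawer_front (a point): Middle of the outer face of the drawer's front panel, 44 mm above the table (panel's top edge 38 above it); axes as drawer_in. A solid brass pull 80 wide (y), 16 high, standing 18 out along -x, is centred on this point: push on its face. With the drawer home the panel's face is flush with the cabinet's front.
- cabinet: Low oak coin cabinet, fixed: 170 deep (x), 262 wide (y), 94 high. Origin under its centre; its open front, at x = -85 mm, faces roughly the robot. Its top panel's lower side is 84 above the table: a latched cover's grip rail (top at 79) passes under it, a cover still up on the catches hits it.
- cover: Aluminium cover plate for the drawer, 96 (x) x 198 (y) x 6, with a black grip rail on top along y in the middle: 14 thick (x), 110 long (y), 18 high (24 over all). 0.18 kg. Origin at the centre of its underside, z up. Either way round fits, with 4 mm clearance all round.
- tally: Orange tally plate with a white panel, 140 (x) x 60 (y) x 12. 0.16 kg. Origin at the centre of its underside, z up. Lies flat on the table at the start.
- rest: Small fixed sloped rest: wooden board 150 long (along the slope), only 40 wide (y), rising towards the rest's +x at 0.35 rad, on a base 130 x 90 x 12. Origin under its centre. At the low (-x) end a brass lip stands 10 above the surface, 75 from the middle. The tally lies on it with its long side up the slope and overhangs 10 at each side.
- rest_top (a point): Middle of the sloped board's upper surface, 60 mm above the table, where the centre of the tally's underside belongs; axes are those of rest (not tilted).
- canister: Brass screw-top coin canister, 70 across, 77 high, standing; origin under its centre. A bystander.
- dollars: Clear tube of silver dollars, 44 across, 89 high, standing; origin under its centre. A bystander.
- spectacles: Tortoiseshell spectacle case, 160 (x) x 62 (y) x 36; origin under its centre. A bystander.
- bell: Bronze desk bell, 90 across, 68 high; origin under its centre. A bystander.
Mind the look-alikes: they are no part of the job. What is shaped like the case4 but green or turquoise is not meant.

How it is judged:
By the outcome, as a careful person would: the job done as asked, in the order asked, and still so for the second after the job is handed in, with the robot touching nothing.
Of case1, case2, case3, case4 only 2 to 4 are there at a start; the rules pass over those that are not, and their reading is None.
At some moment in a run one of case1, case2, case3, case4, cover, tally may be knocked a few centimetres aside while the robot is not near it.
It also fails if it takes over 210 s, if anything falls off the work surface, if the arm or the gripper's body presses on something with over 40 N, if the wrist force passes 120 N, or if a joint passes its speed limit or range.

## Working session

There is one attempt and no reset: what is moved stays moved. The work goes in short steps, Python scripts to look and compute and a tool call to move; the robot and the scene stay as the last step left them, time stands still between calls to the robot, and variables do not carry over. Pictures are saved under pics/ and viewed, at most 14 in all, crops included, and the job is handed in when it is done.

Besides the shell and the picture viewer there is one more tool, called by a JSON object that holds its "api" and its "payload", one argument or row to a line. carry_out: Moves the arm, as the interface text tells. Its arguments: {"type":"object","properties":{"motion":{"type":"array"},"hand":{"type":"number"},"grip_force":{"type":"number"}},"required":["motion"]}

```bash
mkdir -p pics; python3 - <<'E'
from workcell import *
import cv2
o=get_obs();print({k:(v if not hasattr(v,'round') else v.round(3) if hasattr(v,'shape') else v) for k,v in o.items()})
for n in("top","side"):
    c=camera(n);cv2.imwrite(f"pics/{n}0.png",cv2.resize(c["img"][:,:,::-1],(800,600),interpolation=cv2.INTER_CUBIC))
    print(n,c["fx"],c["fy"],c["cx"],c["cy"],c["k1"],c["extrinsics"])
E
```

```text
{'clock': 0.0, 'joint_pos': array([ 1.191,  0.333, -0.065,  1.461,  0.022,  1.35 , -0.088]), 'joint_velocities': array([ 0.001,  0.   , -0.   ,  0.002,  0.001,  0.   , -0.001]), 'tau': array([-1.0000e-03, -6.2545e+01,  4.8000e-02, -3.9161e+01,  1.6000e-02,
        1.0000e-02,  0.0000e+00]), 'position': array([ 0.218, -0.585,  0.231]), 'ee_rot': array([ 0.984,  0.177, -0.   , -0.001]), 'ft_force': array([ 0.668, -0.082, -0.254]), 'torque': array([ 0.02 , -0.01 , -0.014]), 'grasp_force': 0.0, 'grip_width': 1.0022260307451962}
top 362.7927178905245 362.7927178905245 254.23647221047798 190.51717328808306 0.008912849993148045 [[-0.10258083  0.97484416 -0.19787882  0.2850823 ]
 [-0.99471697 -0.09974723  0.02426176  0.03651742]
 [ 0.00391357  0.19932221  0.97992619  1.04562301]
 [ 0.          0.          0.          1.        ]]
side 365.0715808531485 365.0715808531485 258.867684409585 185.8281302724178 -0.09125248700587994 [[-0.70541943  0.52883059 -0.47193394  0.04162362]
 [-0.70868026 -0.51451177  0.48275245  0.48620897]
 [ 0.0124787   0.67499322  0.7377184   0.81048309]
 [ 0.          0.          0.          1.        ]]
```

View pics/top0.png

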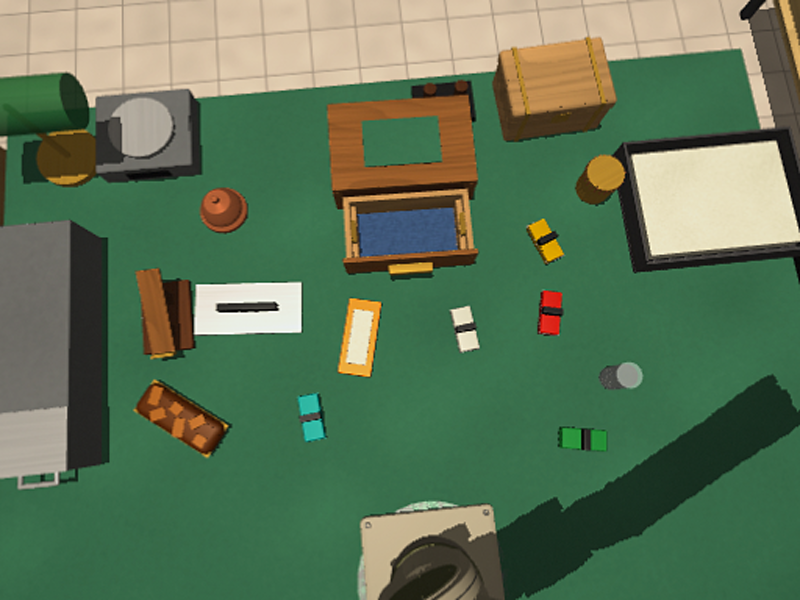

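View pics/side0.png

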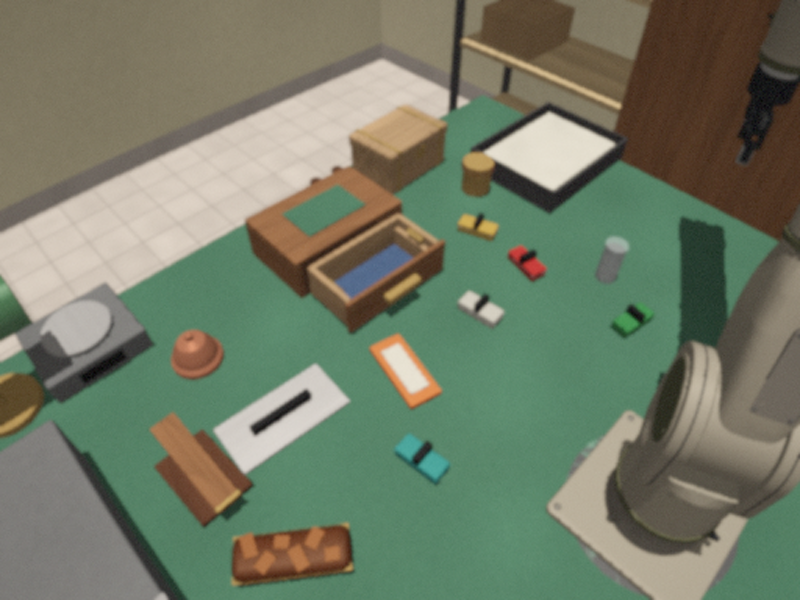

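```bash
cat > vis.py <<'E'
from workcell import *
import numpy as np, cv2
from scipy.optimize import minimize
def grab(): return {n:camera(n) for n in("top","side")}
def proj(c,P):
    P=np.atleast_2d(P);E=np.array(c["extrinsics"]);q=(P-E[:3,3])@E[:3,:3]
    s=np.c_[q[:,0],-q[:,1]]/-q[:,2:3];s=s*(1+c["k1"]*(s**2).sum(1,keepdims=True))
    return s*[c["fx"],c["fy"]]+[c["cx"],c["cy"]]
def ray(c,uv,z):
    d=(np.atleast_2d(uv)-[c["cx"],c["cy"]])/[c["fx"],c["fy"]];s=d.copy()
    for _ in range(8): s=d/(1+c["k1"]*(s**2).sum(1,keepdims=True))
    E=np.array(c["extrinsics"]);v=np.c_[s[:,0],-s[:,1],-np.ones(len(s))]@E[:3,:3].T
    return E[:3,3]+v*((z-E[2,3])/v[:,2:3])
RNG={'case1':((100,120,60),(125,255,255)),'case2':((0,190,60),(6,255,255)),'case3':((20,150,60),(30,255,255)),
 'white':((0,0,120),(180,50,255)),'tally':((8,140,130),(20,255,255))}
DIM={'case':(.08,.036,.022),'cover':(.096,.198,.006),'tally':(.14,.06,.012)}
def mask(c,col,uv,r):
    m=cv2.inRange(cv2.cvtColor(c["img"],cv2.COLOR_RGB2HSV),*RNG[col]);w=np.zeros_like(m)
    u,v=np.maximum(np.round(uv).astype(int)-r,0);w[v:v+2*r,u:u+2*r]=255
    return m&w
def hull(p): return cv2.convexHull(np.float32(p))
def box(x,y,a,dim,z=0):
    X=np.array([[i,j,k] for i in(-.5,.5) for j in(-.5,.5) for k in(0,1)])*dim
    R=np.array([[np.cos(a),-np.sin(a),0],[np.sin(a),np.cos(a),0],[0,0,1]]);return X@R.T+[x,y,z]
def fit(cs,col,dim,uv,a0=0,r=38,z=0,cams=("top","side")):
    x,y=ray(cs["top"],uv,z+dim[2])[0,:2];H={}
    for n in cams:
        m=mask(cs[n],col,proj(cs[n],[x,y,z+dim[2]/2])[0],r)
        k,l,s,_=cv2.connectedComponentsWithStats(m);pts=np.argwhere(np.isin(l,[i for i in range(1,k) if s[i,4]>=12]))[:,::-1]
        # pixel edges
        H[n]=hull(np.concatenate([pts+d for d in([-.5,0],[.5,0],[0,-.5],[0,.5])]))
    def cost(p):
        t=0
        for n in cams:
            h=hull(proj(cs[n],box(*p,dim,z)));i=cv2.intersectConvexConvex(h,H[n])[0];t+=1-i/(cv2.contourArea(h)+cv2.contourArea(H[n])-i)
        return t/len(cams)
    best=min((minimize(cost,[x,y,a],method="Nelder-Mead",options=dict(initial_simplex=[[x,y,a],[x+.01,y,a],[x,y+.01,a],[x,y,a+.3]],xatol=1e-4,fatol=1e-5)) for a in a0+np.arange(4)*np.pi/4),key=lambda r:r.fun)
    p=best.x;p[2]=(p[2]+np.pi/2)%np.pi-np.pi/2;return p,best.fun
E
cat > look.py <<'E'
from vis import *
cs=grab()
for nm,col,d,uv,r in (('yellow','case3','case',(349,154),32),('red','case2','case',(352,200),32),('white','white','case',(297,210),32),('tally','tally','tally',(230,216),60),('cover','white','cover',(159,196),62)):
    try:
        for cams in(("top",),("top","side")):
            p,f=fit(cs,col,DIM[d],uv,0,r,cams=cams);print(nm,p.round(4),round(f,3))
    except Exception as e: print(nm,e)
E
python3 look.py; python3 - <<'E'
from vis import *
c=camera("top")["img"][:,:,::-1]
cv2.imwrite("pics/cab.png",cv2.resize(c[50:180,200:315],None,fx=4.6,fy=4.6,interpolation=cv2.INTER_CUBIC))
cv2.imwrite("pics/rest.png",cv2.resize(c[160:240,75:140],None,fx=7,fy=7,interpolation=cv2.INTER_CUBIC))
E
```

```text
yellow [ 0.5795 -0.284   0.3641] 0.596
yellow [ 0.5854 -0.3028 -0.9693] 0.713
red [ 0.4396 -0.2666 -0.2491] 0.071
red OpenCV(4.12.0) /io/opencv/modules/imgproc/src/geometry.cpp:503: error: (-215:Assertion failed) p2.depth() == CV_32S || p2.depth() == CV_32F in function 'intersectConvexConvex'

white [ 0.4241 -0.106   0.1026] 0.028
white [ 0.4242 -0.1061  0.1002] 0.094
tally [ 0.4279  0.0614 -0.7519] 0.733
tally [ 0.4304  0.0882 -0.2594] 0.397
cover [ 0.5062  0.291  -0.0744] 0.019
cover [ 0.506   0.2911 -0.0737] 0.055
```

View pics/cab.png

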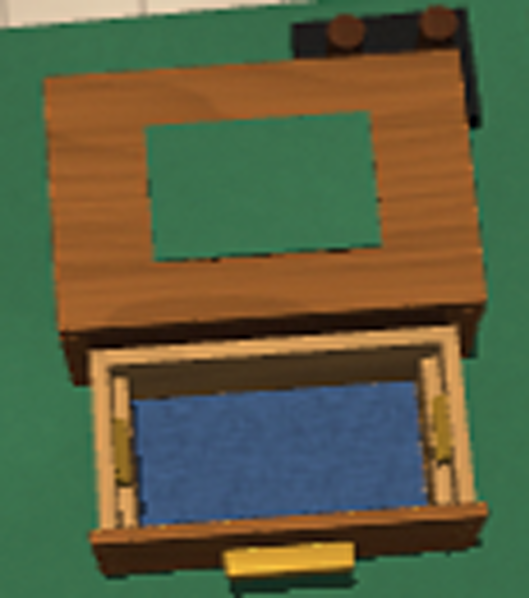

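View pics/rest.png

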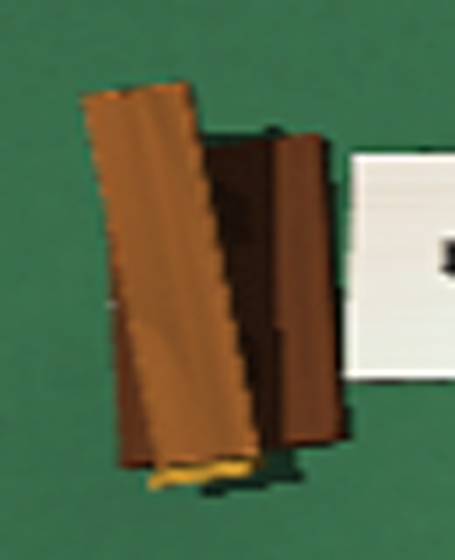

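```bash
python3 - <<'E'
from vis import *
from scipy.optimize import least_squares
cs=grab();c=cs["top"]
for n,pts in (("top",[(344,147),(353,162),(350,190),(350,208),(231,195),(222,217),(295,200),(298,218)]),("side",[(299,142),(313,150),(329,162),(341,173),(247,219),(263,250)])):
    h=cv2.cvtColor(cs[n]["img"],cv2.COLOR_RGB2HSV);print(n,[tuple(int(x) for x in h[v,u]) for u,v in pts])
def fitpts(L,uv,x0):
    L=np.array(L);f=lambda p:(proj(c,np.c_[p[0]+L[:,0]*np.cos(p[2])-L[:,1]*np.sin(p[2]),p[1]+L[:,0]*np.sin(p[2])+L[:,1]*np.cos(p[2]),L[:,2]])-uv).ravel()
    r=least_squares(f,x0);return r.x,r.fun.round(1)
t=lambda P,s,o:(np.array(P)+.5)/s-.5+o
cab,e=fitpts([(.085,.131,.094),(.085,-.131,.094),(-.085,-.131,.094),(-.085,.131,.094)],t([(44,77),(460,51),(484,302),(60,332)],4.6,(200,50)),[.7,0,0]);print("cab",cab.round(4),e)
S,C=np.sin(.35),np.cos(.35)
rest,e=fitpts([(.075*C,.02,.06+.075*S),(.075*C,-.02,.06+.075*S),(-.075*C,.02,.06-.075*S),(-.075*C,-.02,.06-.075*S)],t([(82,95),(187,84),(152,468),(258,458)],7,(75,160)),[.5,.4,0]);print("rest",rest.round(4),e)
# drawer: panel top outer edge z .082
R=np.array([[np.cos(cab[2]),np.sin(cab[2])],[-np.sin(cab[2]),np.cos(cab[2])]])
loc=lambda P,z:(R@(ray(c,t(P,4.6,(200,50)),z)[:,:2]-cab[:2]).T).T.round(4)
print("panel outer top",loc([(95,545),(486,516)],.082),"inner top",loc([(92,533),(486,505)],.082))
print("rear wall outer top",loc([(88,352),(460,327)],.078),"pull top front",loc([(230,577),(355,570)],.052))
E
```

```text
top [(22, 255, 219), (22, 255, 221), (2, 225, 220), (2, 225, 222), (18, 209, 236), (18, 189, 236), (24, 40, 228), (24, 38, 231)]
side [(22, 147, 207), (20, 132, 145), (0, 176, 197), (1, 178, 199), (13, 159, 225), (18, 32, 224)]
cab [ 0.7641 -0.0235 -0.0295] [-0.2 -0.1  0.1 -0.4  0.8  0.3 -0.7  0.1]
rest [0.503  0.4396 0.0247] [ 0.1  0.1 -0.  -0.1  0.3  0.2 -0.4 -0.2]
panel outer top [[-0.2159  0.1161]
 [-0.2149 -0.1184]] inner top [[-0.2084  0.1175]
 [-0.2081 -0.1191]]
rear wall outer top [[-0.0924  0.114 ]
 [-0.0925 -0.1153]] pull top front [[-0.2339  0.0369]
 [-0.235  -0.0399]]
```

```bash
sed -i "s/'case2':((0,190,60)/'case2':((0,150,60)/; s/'case3':((20,150,60)/'case3':((19,120,60)/; s/'tally':((8,140,130)/'tally':((12,130,200)/" vis.py
sed -i "s/(349,154),32/(349,154),26/;s/(230,216),60/(230,216),48/;s/,p.round/,cams,p.round/" look.py; python3 look.py
```

```text
yellow ('top',) [ 0.5761 -0.2786  0.3766] 0.067
yellow ('top', 'side') [ 0.5766 -0.2794  0.3421] 0.326
red ('top',) [ 0.438  -0.2664 -0.2369] 0.049
red ('top', 'side') [ 0.4382 -0.2664 -0.2381] 0.168
white ('top',) [ 0.4241 -0.106   0.1026] 0.028
white ('top', 'side') [ 0.4242 -0.1061  0.1006] 0.096
tally ('top',) [ 0.4295  0.0624 -0.6503] 0.558
tally ('top', 'side') [ 0.4334  0.0848 -0.2585] 0.344
cover ('top',) [ 0.5062  0.291  -0.0744] 0.019
cover ('top', 'side') [ 0.506   0.2911 -0.0738] 0.055
```

```bash
cat > plan.py <<'E'
import sys
from vis import *
from scipy.spatial.transform import Rotation as R
def down(th,tilt=0,ta=0):  # tool x at yaw th, pointing down; tilt: rotate about horizontal axis at yaw ta
    M=np.array([[np.cos(th),np.sin(th),0],[np.sin(th),-np.cos(th),0],[0,0,-1]]).T.copy()
    M=np.column_stack([[np.cos(th),np.sin(th),0],[np.sin(th),-np.cos(th),0],[0,0,-1]])
    return R.from_rotvec(tilt*np.array([np.cos(ta),np.sin(ta),0]))*R.from_matrix(M)
def plan(*T):
    o=get_obs();p=np.array(o["position"]);q=R.from_quat(o["ee_rot"])
    print("now",p.round(4),"F",np.round(o["ft_force"],1),"t",round(o["clock"],1))
    for t in T:
        print(t,"-> xyz",q.inv().apply(np.array(t[:3])-p).round(4),"ang",np.degrees((q.inv()*down(*t[3:])).as_rotvec()).round(2))
E
python3 - <<'E'
from vis import *
from plan import plan
cs=grab();c=cs["top"]
t=ray(c,np.array([(350,299),(382,302),(371,377),(338,374)])/1.5625,.012);m=t.mean(0)
L=(t[0]+t[1]-t[2]-t[3])/2;print("tally",m,np.linalg.norm(L),np.arctan2(L[1],L[0]))
im=cv2.resize(c["img"][:,:,::-1][135:255,200:385],None,fx=4.3,fy=4.3,interpolation=cv2.INTER_CUBIC)
for b in ((.5761,-.2786,.3766,DIM['case']),(.438,-.2664,-.2369,DIM['case']),(.4241,-.106,.1026,DIM['case']),(m[0],m[1],np.arctan2(L[1],L[0]),DIM['tally'])):
    h=(hull(proj(c,box(*b)))-[200,135]+.5)*4.3;cv2.polylines(im,[h.astype(np.int32)],True,(255,0,255),1)
cv2.imwrite("pics/ov.png",im)
plan((.4241,-.106,.15,.1026+np.pi/2))
E
```

```text
tally [0.42658177 0.08593074 0.012     ] 0.13968509288254377 -0.2411684705199256
now [ 0.2183 -0.5856  0.2313] F [0.2 0.5 0.2] t 0.6
(0.4241, -0.106, 0.15, 1.6733963267948966) -> xyz [ 0.3603 -0.3776  0.0813] ang [ 1.000e-02  0.000e+00 -7.544e+01]
```

View pics/ov.png

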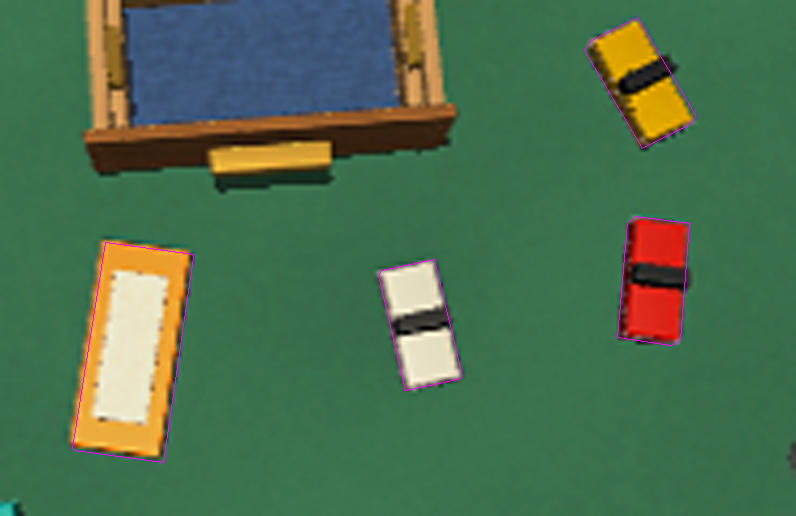

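The overlay shows each fitted box closely on the white case (420,325), red case (655,280), yellow case (640,82) and tally (132,350). I'll start with the white case.

{"api": "carry_out", "payload": {
  "motion": [
    {"xyz":[0.36,-0.378,0.06],"angular":[0,0,-75.4]},
    {"xyz":[0.36,-0.378,0.06],"angular":[0,0,-75.4]},
    {"xyz":[0.36,-0.378,0.06],"angular":[0,0,-75.4]},
    {"xyz":[0.36,-0.378,0.06],"angular":[0,0,-75.4]},
    {"xyz":[0.36,-0.378,0.06],"angular":[0,0,-75.4]},
    {"xyz":[0.36,-0.378,0.06],"angular":[0,0,-75.4]},
    {"xyz":[0.36,-0.378,0.06],"angular":[0,0,-75.4]},
    {"xyz":[0.36,-0.378,0.06],"angular":[0,0,-75.4]},
    {"xyz":[0.36,-0.378,0.06],"angular":[0,0,-75.4]},
    {"xyz":[0.36,-0.378,0.06],"angular":[0,0,-75.4]},
    {"xyz":[0.36,-0.378,0.06],"angular":[0,0,-75.4]},
    {"xyz":[0.36,-0.378,0.06],"angular":[0,0,-75.4]}
  ],
  "hand": 0.5,
  "grip_force": 50
}}

```text
clock: 1.75
position: [0.4247, -0.102, 0.1713]
ee_rot: [0.668, 0.744, 0.0, 0.0]
ft_force: [-0.1, -0.4, -0.1]
grip_width: 0.497
grasp_force: 0.0
```

```bash
python3 -c "
from plan import *
plan((.4241,-.106,.17,.1026+np.pi/2),(.4241,-.106,.025,.1026+np.pi/2))"
```

```text
now [ 0.4247 -0.102   0.1713] F [-0.1 -0.4 -0.1] t 1.8
(0.4241, -0.106, 0.17, 1.6733963267948966) -> xyz [-0.0039 -0.001   0.0013] ang [ 0.04 -0.02  0.31]
(0.4241, -0.106, 0.025, 1.6733963267948966) -> xyz [-0.004  -0.0011  0.1463] ang [ 0.04 -0.02  0.31]
```

{"api": "carry_out", "payload": {
  "motion": [
    {"xyz":[0,0,0.04],"angular":[0,0,0]},
    {"xyz":[0,0,0.08],"angular":[0,0,0]},
    {"xyz":[0,0,0.12],"angular":[0,0,0]},
    {"xyz":[0,0,0.12],"angular":[0,0,0]},
    {"xyz":[0,0,0.12],"angular":[0,0,0]}
  ]
}}

```text
clock: 2.25
position: [0.4236, -0.1061, 0.052]
ee_rot: [0.67, 0.742, -0.0, -0.0]
ft_force: [0.8, 0.9, 1.0]
grip_width: 0.5
grasp_force: 0.0
```

```bash
python3 -c "
from plan import *
plan((.4241,-.106,.025,.1026+np.pi/2))"
```

```text
now [ 0.4236 -0.1061  0.052 ] F [0.8 0.9 1. ] t 2.2
(0.4241, -0.106, 0.025, 1.6733963267948966) -> xyz [0.     0.0006 0.027 ] ang [-0.04 -0.03 -0.06]
```

Settled exactly on the target. Descend and grip, then lift.

{"api": "carry_out", "payload": {
  "motion": [
    {"xyz":[0,0,0.015],"angular":[0,0,0]},
    {"xyz":[0,0,0.027],"angular":[0,0,0]},
    {"xyz":[0,0,0.027],"angular":[0,0,0]}
  ]
}}

```text
clock: 2.55
position: [0.4237, -0.1061, 0.0246]
ee_rot: [0.67, 0.742, -0.0, 0.0]
ft_force: [-1.0, -0.4, 0.8]
grip_width: 0.499
grasp_force: 0.0
```

{"api": "carry_out", "payload": {
  "motion": [
    {"xyz":[0,0,0],"angular":[0,0,0]},
    {"xyz":[0,0,0],"angular":[0,0,0]},
    {"xyz":[0,0,0],"angular":[0,0,0]},
    {"xyz":[0,0,0],"angular":[0,0,0]},
    {"xyz":[0,0,-0.03],"angular":[0,0,0]},
    {"xyz":[0,0,-0.07],"angular":[0,0,0]},
    {"xyz":[0,0,-0.12],"angular":[0,0,0]},
    {"xyz":[0,0,-0.16],"angular":[0,0,0]},
    {"xyz":[0,0,-0.16],"angular":[0,0,0]},
    {"xyz":[0,0,-0.16],"angular":[0,0,0]}
  ],
  "hand": 0
}}

```text
clock: 3.55
position: [0.4239, -0.1059, 0.1849]
ee_rot: [0.67, 0.742, 0.0, 0.001]
ft_force: [-0.3, -0.1, -1.7]
grip_width: 0.123
grasp_force: 50.4
```

```bash
cat >> plan.py <<'E'
CAB=(.7641,-.0235,-.0295);D=.131
def dr(lx,ly,d=D):
    X=-.085-d+.062+lx;c,s=np.cos(CAB[2]),np.sin(CAB[2]);return CAB[0]+X*c-ly*s,CAB[1]+X*s+ly*c
E
python3 -c "
from plan import *
print(dr(0,0));x,y=dr(0,.055);th=CAB[2]+np.pi/2
plan((x,y,.185,th),(x,y,.041,th))"
```

```text
(np.float64(0.6101670043905743), np.float64(-0.018957658895620816))
now [ 0.4239 -0.1059  0.1849] F [-0.3 -0.1 -1.7] t 3.5
(np.float64(0.6117892690707096), np.float64(0.03601841096488836), 0.185, 1.5412963267948965) -> xyz [1.221e-01 2.014e-01 1.000e-04] ang [0.09 0.08 7.52]
(np.float64(0.6117892690707096), np.float64(0.03601841096488836), 0.041, 1.5412963267948965) -> xyz [0.1223 0.2012 0.1441] ang [0.09 0.08 7.52]
```

{"api": "carry_out", "payload": {
  "motion": [
    {"xyz":[0.04,0.066,0],"angular":[0,0,2.5]},
    {"xyz":[0.08,0.132,0],"angular":[0,0,5]},
    {"xyz":[0.122,0.2013,0],"angular":[0,0,7.5]},
    {"xyz":[0.122,0.2013,0],"angular":[0,0,7.5]},
    {"xyz":[0.122,0.2013,0.03],"angular":[0,0,7.5]},
    {"xyz":[0.122,0.2013,0.06],"angular":[0,0,7.5]},
    {"xyz":[0.122,0.2013,0.09],"angular":[0,0,7.5]},
    {"xyz":[0.122,0.2013,0.12],"angular":[0,0,7.5]},
    {"xyz":[0.122,0.2013,0.137],"angular":[0,0,7.5]},
    {"xyz":[0.122,0.2013,0.143],"angular":[0,0,7.5]},
    {"xyz":[0.122,0.2013,0.144],"angular":[0,0,7.5]},
    {"xyz":[0.122,0.2013,0.144],"angular":[0,0,7.5]}
  ]
}}

```text
clock: 4.75
position: [0.6116, 0.0363, 0.0406]
ee_rot: [0.717, 0.697, 0.0, 0.0]
ft_force: [0.3, 0.2, -1.5]
grip_width: 0.123
grasp_force: 50.4
```

```bash
python3 -c "
from plan import *
x,y=dr(0,.055);th=CAB[2]+np.pi/2
plan((x,y,.039,th))"
```

```text
now [0.6116 0.0363 0.0406] F [ 0.3  0.2 -1.5] t 4.8
(np.float64(0.6117892690707096), np.float64(0.03601841096488836), 0.039, 1.5412963267948965) -> xyz [-0.0002  0.0002  0.0016] ang [ 0.01 -0.01  0.04]
```

{"api": "carry_out", "payload": {
  "motion": [
    {"xyz":[0,0,0.0015],"angular":[0,0,0]},
    {"xyz":[0,0,0.0015],"angular":[0,0,0]}
  ]
}}

```text
clock: 4.95
position: [0.6119, 0.0363, 0.0395]
ee_rot: [0.717, 0.697, 0.0, 0.0]
ft_force: [0.0, -0.2, 1.2]
grip_width: 0.123
grasp_force: 50.7
```

{"api": "carry_out", "payload": {
  "motion": [
    {"xyz":[0,0,0],"angular":[0,0,0]},
    {"xyz":[0,0,0],"angular":[0,0,0]},
    {"xyz":[0,0,-0.02],"angular":[0,0,0]},
    {"xyz":[0,0,-0.06],"angular":[0,0,0]},
    {"xyz":[0,0,-0.1],"angular":[0,0,0]},
    {"xyz":[0,0,-0.14],"angular":[0,0,0]},
    {"xyz":[0,0,-0.14],"angular":[0,0,0]},
    {"xyz":[0,0,-0.14],"angular":[0,0,0]}
  ],
  "hand": 0.35
}}

```text
clock: 5.75
position: [0.6119, 0.0361, 0.1797]
ee_rot: [0.717, 0.697, 0.001, 0.001]
ft_force: [-0.5, -0.1, -0.9]
grip_width: 0.349
grasp_force: 0.0
```

```bash
python3 look.py 2>&1 | grep "'top',)"; python3 -c "
from plan import *
plan((.438,-.2664,.18,-.237+np.pi/2))"
```

```text
yellow ('top',) [ 0.5769 -0.2776  0.3571] 0.069
tally ('top',) [ 0.4294  0.0877 -0.2412] 0.013
cover ('top',) [ 0.5062  0.291  -0.074 ] 0.018
now [0.6109 0.0359 0.1777] F [-0.7  0.3 -0.2] t 5.8
(0.438, -0.2664, 0.18, 1.3337963267948965) -> xyz [-0.3072 -0.164  -0.0019] ang [-0.09  0.03 11.92]
```

```bash
python3 - <<'E'
from vis import *
c=camera("top");cv2.imwrite("pics/t2.png",cv2.resize(c["img"][:,:,::-1][90:290,180:440],None,fx=3,fy=3,interpolation=cv2.INTER_CUBIC))
E
```

```text
(no output)
```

View pics/t2.png

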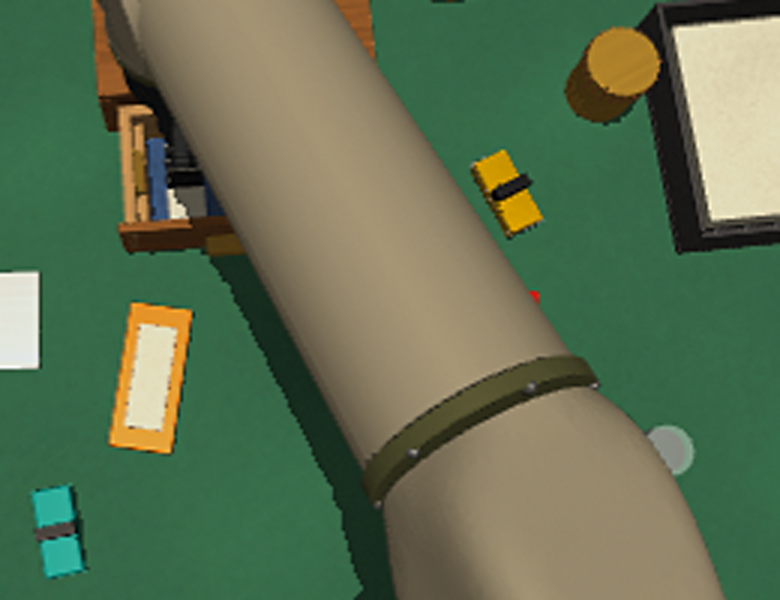

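The upper arm hides the red case (only a corner at 535,297), and yellow at (507,192) is unmoved, so yellow goes next.

```bash
python3 -c "
from plan import *
plan((.5763,-.2783,.18,.368+np.pi/2))"
```

```text
now [0.6107 0.036  0.1774] F [-0.5  0.1 -0.1] t 5.9
(0.5763, -0.2783, 0.18, 1.9387963267948964) -> xyz [-0.3151 -0.0254 -0.0024] ang [-1.200e-01 -1.000e-02 -2.274e+01]
```

{"api": "carry_out", "payload": {
  "motion": [
    {"xyz":[-0.05,-0.004,-0.002],"angular":[0,0,-4]},
    {"xyz":[-0.1,-0.008,-0.002],"angular":[0,0,-8]},
    {"xyz":[-0.15,-0.012,-0.002],"angular":[0,0,-12]},
    {"xyz":[-0.2,-0.016,-0.002],"angular":[0,0,-16]},
    {"xyz":[-0.25,-0.02,-0.002],"angular":[0,0,-20]},
    {"xyz":[-0.3,-0.024,-0.002],"angular":[0,0,-22.7]},
    {"xyz":[-0.315,-0.0254,0.03],"angular":[0,0,-22.7]},
    {"xyz":[-0.315,-0.0254,0.07],"angular":[0,0,-22.7]},
    {"xyz":[-0.315,-0.0254,0.1],"angular":[0,0,-22.7]},
    {"xyz":[-0.315,-0.0254,0.12],"angular":[0,0,-22.7]},
    {"xyz":[-0.315,-0.0254,0.12],"angular":[0,0,-22.7]},
    {"xyz":[-0.315,-0.0254,0.12],"angular":[0,0,-22.7]}
  ],
  "hand": 0.5
}}

```text
clock: 7.1
position: [0.5768, -0.2777, 0.0586]
ee_rot: [0.566, 0.824, 0.0, -0.001]
ft_force: [0.3, 0.2, 0.8]
grip_width: 0.502
grasp_force: 0.0
```

```bash
python3 -c "
from plan import *
plan((.5763,-.2783,.025,.368+np.pi/2))"
```

```text
now [ 0.5768 -0.2777  0.0586] F [0.3 0.2 0.8] t 7.1
(0.5763, -0.2783, 0.025, 1.9387963267948964) -> xyz [-0.0004 -0.0006  0.0336] ang [-0.03 -0.06 -0.03]
```

{"api": "carry_out", "payload": {
  "motion": [
    {"xyz":[0,-0.0005,0.017],"angular":[0,0,0]},
    {"xyz":[0,-0.0005,0.0335],"angular":[0,0,0]},
    {"xyz":[0,-0.0005,0.0335],"angular":[0,0,0]}
  ]
}}

```text
clock: 7.4
position: [0.5749, -0.2778, 0.0228]
ee_rot: [0.566, 0.824, -0.0, -0.002]
ft_force: [-0.2, 0.8, 0.6]
grip_width: 0.496
grasp_force: 0.0
```

{"api": "carry_out", "payload": {
  "motion": [
    {"xyz":[0,0,0],"angular":[0,0,0]},
    {"xyz":[0,0,0],"angular":[0,0,0]},
    {"xyz":[0,0,0],"angular":[0,0,0]},
    {"xyz":[0,0,0],"angular":[0,0,0]},
    {"xyz":[0,0,-0.03],"angular":[0,0,0]},
    {"xyz":[0,0,-0.07],"angular":[0,0,0]},
    {"xyz":[0,0,-0.12],"angular":[0,0,0]},
    {"xyz":[0,0,-0.16],"angular":[0,0,0]},
    {"xyz":[0,0,-0.16],"angular":[0,0,0]},
    {"xyz":[0,0,-0.16],"angular":[0,0,0]}
  ],
  "hand": 0
}}

```text
clock: 8.4
position: [0.5766, -0.2783, 0.1859]
ee_rot: [0.566, 0.824, -0.0, 0.001]
ft_force: [-0.1, 0.1, -3.9]
grip_width: 0.123
grasp_force: 51.4
```

```bash
python3 -c "
from plan import *
x,y=dr(0,-.055);th=CAB[2]+np.pi/2
plan((x,y,.185,th),(x,y,.0395,th))"
```

```text
now [ 0.5766 -0.2783  0.1859] F [-0.1  0.1 -3.9] t 8.4
(np.float64(0.6085447397104389), np.float64(-0.07393372875613), 0.185, 1.5412963267948965) -> xyz [0.1793 0.1032 0.0007] ang [ 0.05  0.07 22.73]
(np.float64(0.6085447397104389), np.float64(-0.07393372875613), 0.0395, 1.5412963267948965) -> xyz [0.1795 0.1031 0.1462] ang [ 0.05  0.07 22.73]
```

{"api": "carry_out", "payload": {
  "motion": [
    {"xyz":[0.045,0.026,0],"angular":[0,0,5.7]},
    {"xyz":[0.09,0.052,0],"angular":[0,0,11.4]},
    {"xyz":[0.135,0.078,0],"angular":[0,0,17]},
    {"xyz":[0.1794,0.1032,0],"angular":[0,0,22.7]},
    {"xyz":[0.1794,0.1032,0.01],"angular":[0,0,22.7]},
    {"xyz":[0.1794,0.1032,0.04],"angular":[0,0,22.7]},
    {"xyz":[0.1794,0.1032,0.08],"angular":[0,0,22.7]},
    {"xyz":[0.1794,0.1032,0.115],"angular":[0,0,22.7]},
    {"xyz":[0.1794,0.1032,0.135],"angular":[0,0,22.7]},
    {"xyz":[0.1794,0.1032,0.143],"angular":[0,0,22.7]},
    {"xyz":[0.1794,0.1032,0.145],"angular":[0,0,22.7]},
    {"xyz":[0.1794,0.1032,0.146],"angular":[0,0,22.7]}
  ]
}}

```text
clock: 9.6
position: [0.6091, -0.0738, 0.04]
ee_rot: [0.717, 0.697, 0.0, 0.001]
ft_force: [-1.3, 0.1, 14.2]
grip_width: 0.125
grasp_force: 53.5
```

{"api": "carry_out", "payload": {
  "motion": [
    {"xyz":[0,0,0],"angular":[0,0,0]},
    {"xyz":[0,0,0],"angular":[0,0,0]}
  ]
}}

```text
clock: 9.8
position: [0.6092, -0.0738, 0.0401]
ee_rot: [0.717, 0.697, 0.001, 0.001]
ft_force: [0.9, 0.6, 7.0]
grip_width: 0.123
grasp_force: 52.5
```

Touching the floor. I'll release and withdraw to the left so red can be seen.

{"api": "carry_out", "payload": {
  "motion": [
    {"xyz":[0,0,0],"angular":[0,0,0]},
    {"xyz":[0,0,0],"angular":[0,0,0]},
    {"xyz":[0,0,-0.02],"angular":[0,0,0]},
    {"xyz":[0,0,-0.06],"angular":[0,0,0]},
    {"xyz":[0,0,-0.1],"angular":[0,0,0]},
    {"xyz":[0,0,-0.14],"angular":[0,0,0]},
    {"xyz":[0.05,0,-0.15],"angular":[0,0,0]},
    {"xyz":[0.1,0,-0.15],"angular":[0,0,0]},
    {"xyz":[0.15,0,-0.15],"angular":[0,0,0]},
    {"xyz":[0.2,0,-0.15],"angular":[0,0,0]},
    {"xyz":[0.25,0,-0.15],"angular":[0,0,0]},
    {"xyz":[0.25,0,-0.15],"angular":[0,0,0]}
  ],
  "hand": 0.35
}}

```text
clock: 11.0
position: [0.6129, 0.1856, 0.1891]
ee_rot: [0.713, 0.701, 0.001, -0.002]
ft_force: [-0.5, 0.3, 0.1]
grip_width: 0.352
grasp_force: 0.0
```

```bash
python3 look.py 2>&1 | grep "'top',)"; python3 - <<'E'
from vis import *
c=camera("top");cv2.imwrite("pics/t3.png",cv2.resize(c["img"][:,:,::-1][90:290,180:440],None,fx=3,fy=3,interpolation=cv2.INTER_CUBIC))
from plan import *
plan((.438,-.2664,.19,-.237+np.pi/2))
E
```

```text
red ('top',) [ 0.438  -0.2663 -0.2339] 0.058
tally ('top',) [ 0.4286  0.0951 -0.103 ] 0.604
cover ('top',) [ 0.5062  0.291  -0.074 ] 0.018
now [0.6155 0.1759 0.1887] F [ 0.7 -0.2  0.2] t 11.2
(0.438, -0.2664, 0.19, 1.3337963267948965) -> xyz [-0.4471 -0.1648 -0.0008] ang [-0.04  0.05 11.95]
```

View pics/t3.png

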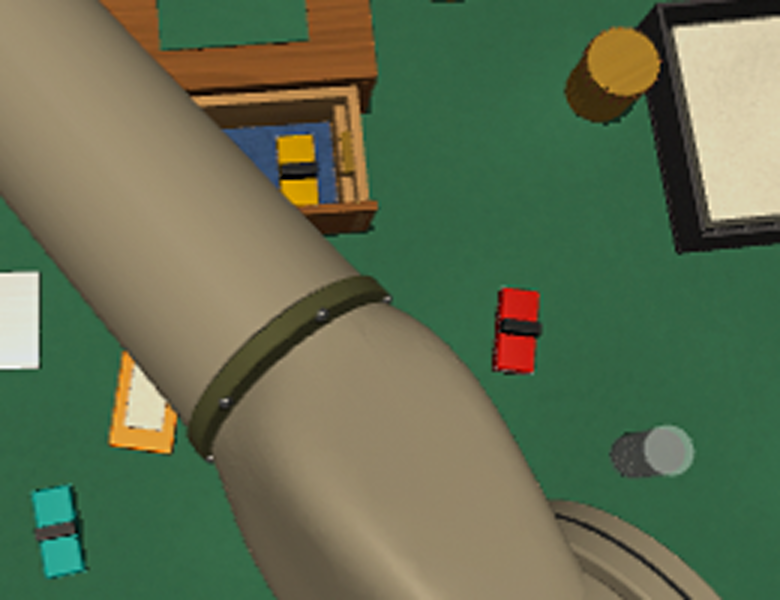

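Yellow lies square in the drawer at (297,170) and red is at (517,330), unmoved.

{"api": "carry_out", "payload": {
  "motion": [
    {"xyz":[-0.045,-0.0165,0],"angular":[0,0,2]},
    {"xyz":[-0.09,-0.033,0],"angular":[0,0,4]},
    {"xyz":[-0.135,-0.05,0],"angular":[0,0,6]},
    {"xyz":[-0.18,-0.066,0],"angular":[0,0,8]},
    {"xyz":[-0.225,-0.083,0],"angular":[0,0,10]},
    {"xyz":[-0.27,-0.1,0],"angular":[0,0,12]},
    {"xyz":[-0.315,-0.116,0],"angular":[0,0,12]},
    {"xyz":[-0.36,-0.133,0],"angular":[0,0,12]},
    {"xyz":[-0.405,-0.15,0],"angular":[0,0,12]},
    {"xyz":[-0.4471,-0.1648,0],"angular":[0,0,12]},
    {"xyz":[-0.4471,-0.1648,0.04],"angular":[0,0,12]},
    {"xyz":[-0.4471,-0.1648,0.08],"angular":[0,0,12]}
  ],
  "hand": 0.5
}}

```text
clock: 12.35
position: [0.4365, -0.2699, 0.1091]
ee_rot: [0.788, 0.615, -0.0, 0.002]
ft_force: [0.3, 0.1, 0.0]
grip_width: 0.501
grasp_force: 0.0
```

{"api": "carry_out", "payload": {
  "motion": [
    {"xyz":[0,0,0.04],"angular":[0,0,0]},
    {"xyz":[0,0,0.04],"angular":[0,0,0]},
    {"xyz":[0,0,0.04],"angular":[0,0,0]}
  ]
}}

```text
clock: 12.65
position: [0.4373, -0.2668, 0.07]
ee_rot: [0.787, 0.617, -0.0, -0.0]
ft_force: [-0.3, 0.8, 1.1]
grip_width: 0.503
grasp_force: 0.0
```

```bash
python3 -c "
from plan import *
plan((.438,-.2664,.025,-.237+np.pi/2))"
```

```text
now [ 0.4373 -0.2668  0.07  ] F [-0.3  0.8  1.1] t 12.7
(0.438, -0.2664, 0.025, 1.3337963267948965) -> xyz [0.0006 0.0006 0.045 ] ang [-0.04 -0.01 -0.18]
```

{"api": "carry_out", "payload": {
  "motion": [
    {"xyz":[0,0.0005,0.02],"angular":[0,0,0]},
    {"xyz":[0,0.0005,0.035],"angular":[0,0,0]},
    {"xyz":[0,0.0005,0.045],"angular":[0,0,0]},
    {"xyz":[0,0.0005,0.045],"angular":[0,0,0]}
  ]
}}

```text
clock: 13.05
position: [0.438, -0.266, 0.0239]
ee_rot: [0.786, 0.618, -0.0, -0.0]
ft_force: [-0.4, 0.1, 0.0]
grip_width: 0.505
grasp_force: 0.0
```

{"api": "carry_out", "payload": {
  "motion": [
    {"xyz":[0,0,0],"angular":[0,0,0]},
    {"xyz":[0,0,0],"angular":[0,0,0]},
    {"xyz":[0,0,0],"angular":[0,0,0]},
    {"xyz":[0,0,0],"angular":[0,0,0]},
    {"xyz":[0,0,-0.03],"angular":[0,0,0]},
    {"xyz":[0,0,-0.07],"angular":[0,0,0]},
    {"xyz":[0,0,-0.12],"angular":[0,0,0]},
    {"xyz":[0,0,-0.16],"angular":[0,0,0]},
    {"xyz":[0,0,-0.16],"angular":[0,0,0]},
    {"xyz":[0,0,-0.16],"angular":[0,0,0]}
  ],
  "hand": 0
}}

```text
clock: 14.05
position: [0.4386, -0.2663, 0.1849]
ee_rot: [0.786, 0.618, 0.0, 0.001]
ft_force: [-0.3, -0.4, -3.4]
grip_width: 0.123
grasp_force: 50.9
```

```bash
python3 -c "
from plan import *
x,y=dr(0,0);th=CAB[2]+np.pi/2
plan((x,y,.185,th),(x,y,.0395,th))"
```

```text
now [ 0.4386 -0.2663  0.1849] F [-0.3 -0.4 -3.4] t 14.1
(np.float64(0.6101670043905743), np.float64(-0.018957658895620816), 0.185, 1.5412963267948965) -> xyz [ 2.808e-01  1.083e-01 -2.000e-04] ang [  0.07   0.07 -11.97]
(np.float64(0.6101670043905743), np.float64(-0.018957658895620816), 0.0395, 1.5412963267948965) -> xyz [0.281  0.1081 0.1453] ang [  0.07   0.07 -11.97]
```

{"api": "carry_out", "payload": {
  "motion": [
    {"xyz":[0.045,0.017,0],"angular":[0,0,-2]},
    {"xyz":[0.09,0.035,0],"angular":[0,0,-4]},
    {"xyz":[0.135,0.052,0],"angular":[0,0,-6]},
    {"xyz":[0.18,0.07,0],"angular":[0,0,-8]},
    {"xyz":[0.225,0.087,0],"angular":[0,0,-10]},
    {"xyz":[0.265,0.102,0],"angular":[0,0,-12]},
    {"xyz":[0.2809,0.1083,0],"angular":[0,0,-12]},
    {"xyz":[0.2809,0.1083,0.02],"angular":[0,0,-12]},
    {"xyz":[0.2809,0.1083,0.06],"angular":[0,0,-12]},
    {"xyz":[0.2809,0.1083,0.1],"angular":[0,0,-12]},
    {"xyz":[0.2809,0.1083,0.125],"angular":[0,0,-12]},
    {"xyz":[0.2809,0.1083,0.137],"angular":[0,0,-12]}
  ]
}}

```text
clock: 15.25
position: [0.6071, -0.0186, 0.0428]
ee_rot: [0.717, 0.697, -0.002, -0.003]
ft_force: [-0.8, 0.5, -1.6]
grip_width: 0.125
grasp_force: 50.8
```

{"api": "carry_out", "payload": {
  "motion": [
    {"xyz":[0,0,0.004],"angular":[0,0,0]},
    {"xyz":[0,0,0.007],"angular":[0,0,0]},
    {"xyz":[0,0,0.008],"angular":[0,0,0]},
    {"xyz":[0,0,0.008],"angular":[0,0,0]}
  ]
}}

```text
clock: 15.65
position: [0.6106, -0.0187, 0.0403]
ee_rot: [0.717, 0.697, 0.0, 0.001]
ft_force: [0.7, -0.4, -1.7]
grip_width: 0.125
grasp_force: 50.8
```

{"api": "carry_out", "payload": {
  "motion": [
    {"xyz":[0,0,0.0012],"angular":[0,0,0]},
    {"xyz":[0,0,0.0012],"angular":[0,0,0]}
  ]
}}

```text
clock: 15.85
position: [0.6109, -0.0187, 0.0393]
ee_rot: [0.717, 0.697, 0.001, 0.001]
ft_force: [-0.7, -0.8, 4.3]
grip_width: 0.126
grasp_force: 51.6
```

{"api": "carry_out", "payload": {
  "motion": [
    {"xyz":[0,0,0],"angular":[0,0,0]},
    {"xyz":[0,0,0],"angular":[0,0,0]},
    {"xyz":[0,0,-0.02],"angular":[0,0,0]},
    {"xyz":[0,0,-0.06],"angular":[0,0,0]},
    {"xyz":[0,0,-0.1],"angular":[0,0,0]},
    {"xyz":[-0.04,0,-0.14],"angular":[0,0,0]},
    {"xyz":[-0.09,0,-0.15],"angular":[0,0,0]},
    {"xyz":[-0.14,0,-0.15],"angular":[0,0,0]},
    {"xyz":[-0.19,0,-0.15],"angular":[0,0,0]},
    {"xyz":[-0.24,0,-0.15],"angular":[0,0,0]},
    {"xyz":[-0.29,0,-0.15],"angular":[0,0,0]},
    {"xyz":[-0.29,0,-0.15],"angular":[0,0,0]}
  ],
  "hand": 0.35
}}

```text
clock: 17.05
position: [0.599, -0.3173, 0.1871]
ee_rot: [0.721, 0.693, -0.002, 0.0]
ft_force: [-1.0, -0.1, -1.1]
grip_width: 0.351
grasp_force: 0.0
```

```bash
python3 look.py 2>&1 | grep "'top',)"; python3 - <<'E'
from vis import *
c=camera("top");cv2.imwrite("pics/t4.png",cv2.resize(c["img"][:,:,::-1][90:190,200:315],None,fx=5,fy=5,interpolation=cv2.INTER_CUBIC))
from plan import *
plan((.5062,.291,.18,-.074+np.pi/2))
E
```

```text
tally ('top',) [ 0.4298  0.0631 -0.6356] 0.559
cover ('top',) [ 0.5062  0.291  -0.0744] 0.019
now [ 0.6016 -0.3082  0.1878] F [ 0.6  1.1 -0.3] t 17.2
(0.5062, 0.291, 0.18, 1.4967963267948965) -> xyz [ 0.5961 -0.113   0.0084] ang [-0.01 -0.05  2.55]
```

View pics/t4.png

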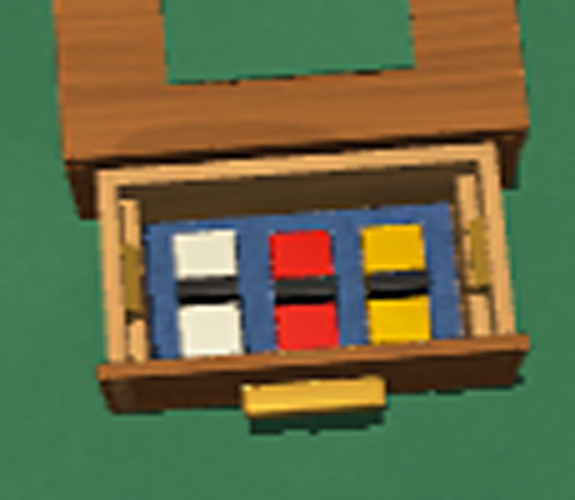

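The three cases lie flat in the drawer at (208,290), (305,290), (398,285). The panel edge seems higher up in the image than before, so I'll remeasure the drawer opening.

```bash
python3 - <<'E'
from plan import *
c=camera("top");t=lambda P:(np.array(P)+.5)/5-.5+np.array([200,90])
a=CAB[2];Rm=np.array([[np.cos(a),np.sin(a)],[-np.sin(a),np.cos(a)]])
loc=lambda P,z:(Rm@(ray(c,t(P),z)[:,:2]-CAB[:2]).T).T.round(4)
print("cab front",loc([(68,161),(527,130)],.094))
print("panel outer top",loc([(100,378),(528,348)],.082),"inner",loc([(97,367),(527,337)],.082))
print("rear wall outer",loc([(97,174),(497,143)],.078),"rear inner top",loc([(115,188),(484,160)],.078))
print("pull front top",loc([(247,407),(384,398)],.052))
# red/white case tops centre z .036
print("cases", [loc([p],.054).tolist() for p in((208,284),(304,284),(398,279))])
g=cv2.cvtColor(c["img"],cv2.COLOR_RGB2HSV)
p=[tuple(int(x) for x in g[v,240]) for v in range(158,174)];print(p)
E
```

```text
cab front [[-0.085   0.1275]
 [-0.085  -0.1291]]
panel outer top [[-0.2077  0.1175]
 [-0.2076 -0.119 ]] inner [[-0.2013  0.1188]
 [-0.2013 -0.1191]]
rear wall outer [[-0.0873  0.113 ]
 [-0.085  -0.1143]] rear inner top [[-0.0964  0.1033]
 [-0.0946 -0.106 ]]
pull front top [[-0.2221  0.0378]
 [-0.2225 -0.0399]]
cases [[[-0.1486, 0.055]], [[-0.1526, 0.0002]], [[-0.1535, -0.0537]]]
[(23, 34, 238), (24, 32, 239), (28, 26, 244), (14, 130, 161), (14, 193, 152), (14, 185, 175), (13, 181, 97), (14, 183, 57), (14, 174, 60), (14, 183, 60), (13, 176, 55), (13, 184, 61), (13, 191, 60), (34, 92, 47), (71, 126, 125), (71, 123, 120)]
```

{"api": "carry_out", "payload": {
  "motion": [
    {"xyz":[0.049,-0.009,0],"angular":[0,0,0.3]},
    {"xyz":[0.098,-0.0185,0],"angular":[0,0,0.6]},
    {"xyz":[0.147,-0.028,0],"angular":[0,0,0.9]},
    {"xyz":[0.196,-0.037,0],"angular":[0,0,1.2]},
    {"xyz":[0.245,-0.046,0],"angular":[0,0,1.5]},
    {"xyz":[0.294,-0.056,0],"angular":[0,0,1.8]},
    {"xyz":[0.343,-0.065,0],"angular":[0,0,2.1]},
    {"xyz":[0.392,-0.074,0],"angular":[0,0,2.4]},
    {"xyz":[0.441,-0.084,0],"angular":[0,0,2.55]},
    {"xyz":[0.49,-0.093,0],"angular":[0,0,2.55]},
    {"xyz":[0.539,-0.102,0],"angular":[0,0,2.55]},
    {"xyz":[0.585,-0.111,0.008],"angular":[0,0,2.55]}
  ],
  "hand": 0.5
}}

```text
clock: 18.45
position: [0.5058, 0.2837, 0.1814]
ee_rot: [0.731, 0.682, 0.001, 0.001]
ft_force: [0.2, 0.2, 0.5]
grip_width: 0.495
grasp_force: 0.0
```

{"api": "carry_out", "payload": {
  "motion": [
    {"xyz":[0.011,-0.002,0.02],"angular":[0,0,0]},
    {"xyz":[0.011,-0.002,0.06],"angular":[0,0,0]},
    {"xyz":[0.011,-0.002,0.1],"angular":[0,0,0]},
    {"xyz":[0.011,-0.002,0.12],"angular":[0,0,0]},
    {"xyz":[0.011,-0.002,0.12],"angular":[0,0,0]},
    {"xyz":[0.011,-0.002,0.12],"angular":[0,0,0]}
  ]
}}

```text
clock: 19.05
position: [0.5057, 0.292, 0.0611]
ee_rot: [0.732, 0.681, 0.0, -0.0]
ft_force: [0.2, -0.3, 1.1]
grip_width: 0.498
grasp_force: 0.0
```

```bash
python3 -c "
from plan import *
plan((.5062,.291,.010,-.074+np.pi/2))"
```

```text
now [0.5057 0.292  0.0611] F [ 0.2 -0.3  1.1] t 19.1
(0.5062, 0.291, 0.01, 1.4967963267948965) -> xyz [-0.001   0.0006  0.0511] ang [ 0.02 -0.04  0.16]
```

{"api": "carry_out", "payload": {
  "motion": [
    {"xyz":[-0.001,0.0005,0.02],"angular":[0,0,0]},
    {"xyz":[-0.001,0.0005,0.04],"angular":[0,0,0]},
    {"xyz":[-0.001,0.0005,0.051],"angular":[0,0,0]},
    {"xyz":[-0.001,0.0005,0.051],"angular":[0,0,0]}
  ]
}}

```text
clock: 19.45
position: [0.5066, 0.2898, 0.0092]
ee_rot: [0.732, 0.681, -0.0, -0.0]
ft_force: [0.2, -0.1, 0.9]
grip_width: 0.501
grasp_force: 0.0
```

{"api": "carry_out", "payload": {
  "motion": [
    {"xyz":[0,0,0],"angular":[0,0,0]},
    {"xyz":[0,0,0],"angular":[0,0,0]},
    {"xyz":[0,0,0],"angular":[0,0,0]},
    {"xyz":[0,0,0],"angular":[0,0,0]},
    {"xyz":[0,0,-0.03],"angular":[0,0,0]},
    {"xyz":[0,0,-0.07],"angular":[0,0,0]},
    {"xyz":[0,0,-0.11],"angular":[0,0,0]},
    {"xyz":[0,0,-0.15],"angular":[0,0,0]},
    {"xyz":[0,0,-0.17],"angular":[0,0,0]},
    {"xyz":[0,0,-0.17],"angular":[0,0,0]},
    {"xyz":[0,0,-0.17],"angular":[0,0,0]}
  ],
  "hand": 0,
  "grip_force": 80
}}

```text
clock: 20.55
position: [0.5068, 0.2893, 0.1789]
ee_rot: [0.733, 0.681, 0.0, 0.0]
ft_force: [0.5, -0.8, -3.0]
grip_width: 0.136
grasp_force: 78.7
```

```bash
sed -i 's/D=.131/D=.1235/' plan.py; python3 - <<'E'
from plan import *
x,y=dr(0,-.0008);th=CAB[2]+np.pi/2
plan((x,y,.18,th),(x,y,.080,th))
cs=grab()
z=get_obs()["position"][2]
for cams in(("top",),):
  r=fit(cs,'white',DIM['cover'],proj(cs["top"],[.5062,.291,z])[0],0,75,z=z-.010,cams=cams);print(r)
E
```

```text
now [0.5068 0.2893 0.1789] F [ 0.5 -0.8 -3. ] t 20.6
(np.float64(0.6176401446125691), np.float64(-0.019978528731792143), 0.18, 1.5412963267948965) -> xyz [-0.3003  0.1333 -0.0009] ang [ 0.03  0.02 -2.52]
(np.float64(0.6176401446125691), np.float64(-0.019978528731792143), 0.08, 1.5412963267948965) -> xyz [-0.3002  0.1333  0.0991] ang [ 0.03  0.02 -2.52]
(array([ 0.62550746,  0.19631351, -1.25975174]), np.float64(0.9674658002426129))
```

{"api": "carry_out", "payload": {
  "motion": [
    {"xyz":[-0.03,0.0133,0],"angular":[0,0,0]},
    {"xyz":[-0.06,0.0267,0],"angular":[0,0,0]},
    {"xyz":[-0.1,0.044,0],"angular":[0,0,-1]},
    {"xyz":[-0.14,0.062,0],"angular":[0,0,-2]},
    {"xyz":[-0.18,0.08,0],"angular":[0,0,-2.5]},
    {"xyz":[-0.22,0.097,0],"angular":[0,0,-2.5]},
    {"xyz":[-0.26,0.115,0],"angular":[0,0,-2.5]},
    {"xyz":[-0.29,0.128,0],"angular":[0,0,-2.5]},
    {"xyz":[-0.3018,0.1332,0.01],"angular":[0,0,-2.5]},
    {"xyz":[-0.3018,0.1332,0.04],"angular":[0,0,-2.5]},
    {"xyz":[-0.3018,0.1332,0.07],"angular":[0,0,-2.5]},
    {"xyz":[-0.3018,0.1332,0.08],"angular":[0,0,-2.5]}
  ]
}}

```text
clock: 21.85
position: [0.6149, -0.0208, 0.0946]
ee_rot: [0.717, 0.697, -0.002, -0.003]
ft_force: [-0.4, 0.6, -3.3]
grip_width: 0.137
grasp_force: 78.5
```

```bash
python3 - <<'E'
from plan import *
cs=grab();cs=grab()
x,y=dr(0,-.0023);th=CAB[2]+np.pi/2
plan((x,y,.080,th))
a=cs["top"]["img"][:,:,::-1][90:190,180:320];b=cs["side"]["img"][:,:,::-1][110:220,180:310]
cv2.imwrite("pics/t5.png",np.vstack([cv2.resize(a,(420,300),interpolation=cv2.INTER_CUBIC),cv2.resize(b,(420,300),interpolation=cv2.INTER_CUBIC)]))
E
```

```text
now [ 0.6179 -0.0206  0.0999] F [ 0.6  0.2 -2. ] t 22.1
(np.float64(0.6175959010303835), np.float64(-0.02147787609162421), 0.08, 1.5412963267948965) -> xyz [-0.0009 -0.0003  0.0199] ang [ 0.04 -0.02  0.03]
```

View pics/t5.png

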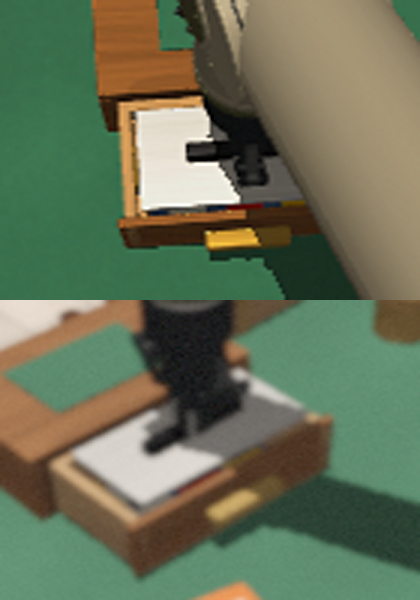

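```bash
python3 - <<'E'
from plan import *
c=camera("top");t=lambda P:(np.array(P)+.5)/3-.5+np.array([180,90])
a=CAB[2];Rm=np.array([[np.cos(a),np.sin(a)],[-np.sin(a),np.cos(a)]])
loc=lambda P,z:(Rm@(ray(c,t(P),z)[:,:2]-CAB[:2]).T).T.round(4)
print("plate left rear/front",loc([(137,111),(140,210),(240,205)],.096))
print("drawer rear-left outer",loc([(118,103)],.078),"panel outer",loc([(122,227),(205,222)],.082))
im=cv2.resize(c["img"][:,:,::-1][110:175,210:290],None,fx=9,fy=9,interpolation=cv2.INTER_CUBIC);cv2.imwrite("pics/t6.png",im)
E
```

```text
plate left rear/front [[-0.1025  0.0946]
 [-0.1974  0.0974]
 [-0.1992  0.0067]]
drawer rear-left outer [[-0.0861  0.1129]] panel outer [[-0.2082  0.1155]
 [-0.2089  0.0394]]
```

View pics/t6.png

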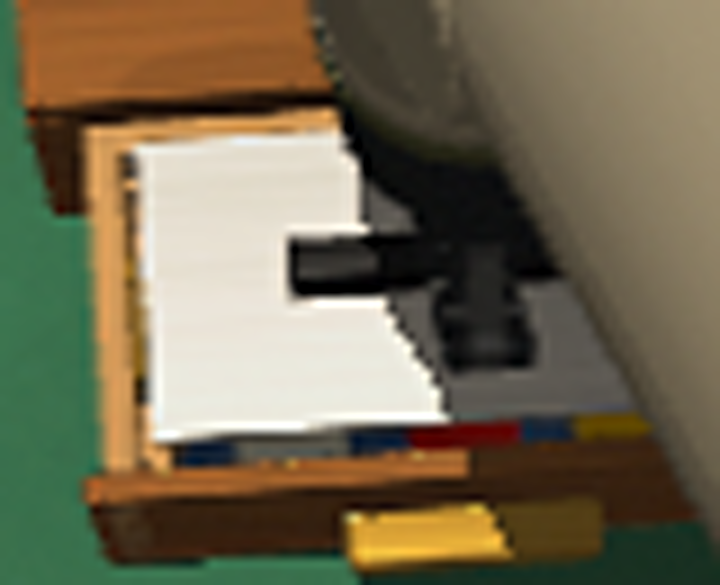

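```bash
python3 - <<'E'
from plan import *
c=camera("top");t=lambda P:(np.array(P)+.5)/9-.5+np.array([210,110])
a=CAB[2];Rm=np.array([[np.cos(a),np.sin(a)],[-np.sin(a),np.cos(a)]])
loc=lambda P,z:(Rm@(ray(c,t(P),z)[:,:2]-CAB[:2]).T).T.round(4)
print("plate rl fl, front, rear",loc([(135,148),(158,441),(440,417),(335,132)],.096).tolist())
print("side wall outer",loc([(85,128),(107,470)],.078).tolist(),"inner",loc([(119,160),(138,470)],.078).tolist())
print("rear wall outer",loc([(85,127),(335,107)],.078).tolist(),"panel outer",loc([(90,504),(467,477)],.082).tolist(),"inner",loc([(88,479),(400,456)],.082).tolist())
print("rail left end/front-rear",loc([(289,268),(295,300),(290,238)],.114).tolist())
E
```

```text
plate rl fl, front, rear [[-0.1004, 0.0967], [-0.1944, 0.0951], [-0.193, 0.0095], [-0.0996, 0.0349]]
side wall outer [[-0.0855, 0.1129], [-0.1971, 0.1122]] inner [[-0.0968, 0.1028], [-0.1978, 0.1027]]
rear wall outer [[-0.0851, 0.1129], [-0.0841, 0.0341]] panel outer [[-0.2087, 0.1177], [-0.2084, 0.0022]] inner [[-0.2007, 0.1179], [-0.2003, 0.0222]]
rail left end/front-rear [[-0.1489, 0.0519], [-0.1591, 0.0507], [-0.1395, 0.0509]]
```

Plate corners rear-left (135,148) and front-left (158,441) against wall edges (119,160)–(138,470) show the plate centred in x, but about 2.5 mm too far towards -y. I'll shift it and lower.

{"api": "carry_out", "payload": {
  "motion": [
    {"xyz":[0.0023,0,0],"angular":[0,0,0]},
    {"xyz":[0.0023,0,0.006],"angular":[0,0,0]},
    {"xyz":[0.0023,0,0.012],"angular":[0,0,0]},
    {"xyz":[0.0023,0,0.016],"angular":[0,0,0]},
    {"xyz":[0.0023,0,0.018],"angular":[0,0,0]},
    {"xyz":[0.0023,0,0.018],"angular":[0,0,0]},
    {"xyz":[0.0023,0,0.018],"angular":[0,0,0]}
  ]
}}

```text
clock: 22.85
position: [0.6178, -0.0189, 0.0813]
ee_rot: [0.718, 0.697, 0.0, 0.0]
ft_force: [-1.0, 1.2, 0.4]
grip_width: 0.138
grasp_force: 79.0
```

{"api": "carry_out", "payload": {
  "motion": [
    {"xyz":[0,0,0.001],"angular":[0,0,0]},
    {"xyz":[0,0,0.002],"angular":[0,0,0]},
    {"xyz":[0,0,0.002],"angular":[0,0,0]},
    {"xyz":[0,0,0.002],"angular":[0,0,0]}
  ]
}}

```text
clock: 23.25
position: [0.6182, -0.0189, 0.0796]
ee_rot: [0.718, 0.697, 0.0, 0.001]
ft_force: [0.9, 0.5, 5.6]
grip_width: 0.139
grasp_force: 79.5
```

{"api": "carry_out", "payload": {
  "motion": [
    {"xyz":[0,0,0.001],"angular":[0,0,0]},
    {"xyz":[0,0,0.002],"angular":[0,0,0]},
    {"xyz":[0,0,0.003],"angular":[0,0,0]},
    {"xyz":[0,0,0.003],"angular":[0,0,0]}
  ]
}}

```text
clock: 23.65
position: [0.6185, -0.0188, 0.0772]
ee_rot: [0.718, 0.697, 0.001, 0.001]
ft_force: [0.3, 0.5, 9.4]
grip_width: 0.138
grasp_force: 80.2
```

{"api": "carry_out", "payload": {
  "motion": [
    {"xyz":[0,0,0.001],"angular":[0,0,0]},
    {"xyz":[0,0,0.002],"angular":[0,0,0]},
    {"xyz":[0,0,0.003],"angular":[0,0,0]},
    {"xyz":[0,0,0.004],"angular":[0,0,0]},
    {"xyz":[0,0,0.004],"angular":[0,0,0]}
  ]
}}

```text
clock: 24.15
position: [0.6173, -0.0183, 0.0716]
ee_rot: [0.717, 0.697, 0.0, -0.0]
ft_force: [1.3, 1.9, -3.8]
grip_width: 0.136
grasp_force: 78.4
```

{"api": "carry_out", "payload": {
  "motion": [
    {"xyz":[0,0,0.002],"angular":[0,0,0]},
    {"xyz":[0,0,0.004],"angular":[0,0,0]},
    {"xyz":[0,0,0.006],"angular":[0,0,0]},
    {"xyz":[0,0,0.006],"angular":[0,0,0]}
  ]
}}

```text
clock: 24.55
position: [0.6176, -0.0191, 0.066]
ee_rot: [0.718, 0.696, -0.0, -0.0]
ft_force: [-0.4, 2.7, -1.1]
grip_width: 0.134
grasp_force: 78.8
```

{"api": "carry_out", "payload": {
  "motion": [
    {"xyz":[0,0,0.001],"angular":[0,0,0]},
    {"xyz":[0,0,0.002],"angular":[0,0,0]},
    {"xyz":[0,0,0.002],"angular":[0,0,0]},
    {"xyz":[0,0,0.002],"angular":[0,0,0]}
  ]
}}

```text
clock: 24.95
position: [0.6189, -0.0191, 0.0657]
ee_rot: [0.718, 0.696, 0.001, 0.001]
ft_force: [1.0, 0.7, 8.2]
grip_width: 0.138
grasp_force: 80.2
```

{"api": "carry_out", "payload": {
  "motion": [
    {"xyz":[0,0,0],"angular":[0,0,0]},
    {"xyz":[0,0,0],"angular":[0,0,0]},
    {"xyz":[0,0,0],"angular":[0,0,0]},
    {"xyz":[0,0,-0.03],"angular":[0,0,0]},
    {"xyz":[0,0,-0.07],"angular":[0,0,0]},
    {"xyz":[0,0,-0.11],"angular":[0,0,0]},
    {"xyz":[-0.05,0,-0.13],"angular":[0,0,0]},
    {"xyz":[-0.1,0,-0.13],"angular":[0,0,0]},
    {"xyz":[-0.15,0,-0.13],"angular":[0,0,0]},
    {"xyz":[-0.2,0,-0.13],"angular":[0,0,0]},
    {"xyz":[-0.25,0,-0.13],"angular":[0,0,0]},
    {"xyz":[-0.3,0,-0.13],"angular":[0,0,0]}
  ],
  "hand": 0.35
}}

```text
clock: 26.15
position: [0.6081, -0.3176, 0.194]
ee_rot: [0.718, 0.696, -0.0, 0.0]
ft_force: [1.1, -0.1, 0.2]
grip_width: 0.354
grasp_force: 0.0
```

```bash
python3 - <<'E'
from plan import *
cs=grab();cs=grab()
a=cs["top"]["img"][:,:,::-1][90:180,205:315];b=cs["side"]["img"][:,:,::-1][130:215,185:295]
cv2.imwrite("pics/t7.png",np.vstack([cv2.resize(a,None,fx=3.4,fy=3.4,interpolation=cv2.INTER_CUBIC),cv2.resize(b,None,fx=3.4,fy=3.4,interpolation=cv2.INTER_CUBIC)]))
x,y=dr(0,-.040);x2,y2=dr(0,.04);th=CAB[2]+np.pi/2
plan((x,y,.13,th),(x2,y2,.13,th))
E
```

```text
now [ 0.608  -0.317   0.1933] F [-0.6  0.9 -0. ] t 26.4
(np.float64(0.6164839123314544), np.float64(-0.05916147306873686), 0.13, 1.5412963267948965) -> xyz [2.58e-01 1.00e-04 6.34e-02] ang [-0.06 -0.02 -0.19]
(np.float64(0.6188435700480149), np.float64(0.020803719455640114), 0.13, 1.5412963267948965) -> xyz [ 3.38e-01 -2.00e-04  6.34e-02] ang [-0.06 -0.02 -0.19]
```

View pics/t7.png

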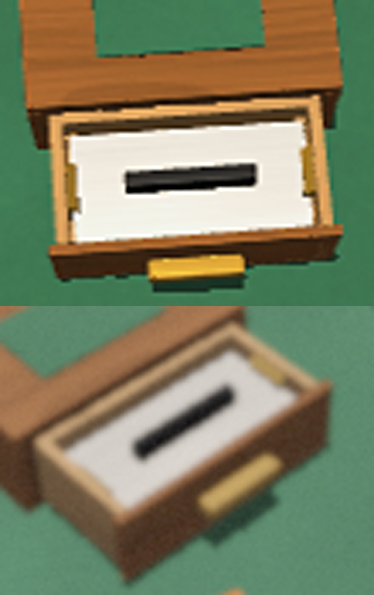

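Both brass catches, at (70,185) and (308,168), overlap the plate, which looks level. I'll check by probing each rail end.

{"api": "carry_out", "payload": {
  "motion": [
    {"xyz":[0.05,0,0],"angular":[0,0,0]},
    {"xyz":[0.1,0,0],"angular":[0,0,0]},
    {"xyz":[0.15,0,0],"angular":[0,0,0]},
    {"xyz":[0.2,0,0.02],"angular":[0,0,0]},
    {"xyz":[0.24,0,0.05],"angular":[0,0,0]},
    {"xyz":[0.258,0,0.08],"angular":[0,0,0]},
    {"xyz":[0.258,0,0.1],"angular":[0,0,0]},
    {"xyz":[0.258,0,0.11],"angular":[0,0,0]},
    {"xyz":[0.258,0,0.113],"angular":[0,0,0]},
    {"xyz":[0.258,0,0.115],"angular":[0,0,0]},
    {"xyz":[0.258,0,0.116],"angular":[0,0,0]},
    {"xyz":[0.258,0,0.116],"angular":[0,0,0]}
  ],
  "hand": 0
}}

```text
clock: 27.55
position: [0.6171, -0.0578, 0.0792]
ee_rot: [0.718, 0.696, 0.0, 0.001]
ft_force: [-0.3, -1.0, 3.7]
grip_width: 0.002
grasp_force: 1.3
```

{"api": "carry_out", "payload": {
  "motion": [
    {"xyz":[0,0,-0.02],"angular":[0,0,0]},
    {"xyz":[0.04,0,-0.02],"angular":[0,0,0]},
    {"xyz":[0.08,0,-0.02],"angular":[0,0,0]},
    {"xyz":[0.08,0,-0.01],"angular":[0,0,0]},
    {"xyz":[0.08,0,-0.004],"angular":[0,0,0]},
    {"xyz":[0.08,0,-0.002],"angular":[0,0,0]},
    {"xyz":[0.08,0,0],"angular":[0,0,0]},
    {"xyz":[0.08,0,0],"angular":[0,0,0]}
  ]
}}

```text
clock: 28.35
position: [0.6199, 0.0211, 0.0792]
ee_rot: [0.718, 0.696, 0.001, 0.001]
ft_force: [0.5, -0.6, 4.8]
grip_width: -0.001
grasp_force: 2.3
```

Both rail ends are at z 0.0792, so the cover is latched level. Next, move to in front of the pull.

{"api": "carry_out", "payload": {
  "motion": [
    {"xyz":[0,0,-0.04],"angular":[0,0,0]},
    {"xyz":[0,0,-0.08],"angular":[0,0,0]},
    {"xyz":[-0.02,-0.04,-0.08],"angular":[0,0,0]},
    {"xyz":[-0.04,-0.085,-0.08],"angular":[0,0,0]},
    {"xyz":[-0.041,-0.13,-0.08],"angular":[0,0,0]},
    {"xyz":[-0.041,-0.13,-0.04],"angular":[0,0,0]},
    {"xyz":[-0.041,-0.13,0],"angular":[0,0,0]},
    {"xyz":[-0.041,-0.13,0.025],"angular":[0,0,0]},
    {"xyz":[-0.041,-0.13,0.04],"angular":[0,0,0]},
    {"xyz":[-0.041,-0.13,0.04],"angular":[0,0,0]},
    {"xyz":[-0.041,-0.13,0.04],"angular":[0,0,0]}
  ]
}}

```text
clock: 29.45
position: [0.4884, -0.0147, 0.039]
ee_rot: [0.718, 0.696, 0.0, 0.0]
ft_force: [0.5, -0.0, 0.6]
grip_width: 0.002
grasp_force: 0.0
```

```bash
python3 - <<'E'
from plan import *
th=CAB[2]+np.pi/2
f=lambda lx:(*[float(v) for v in np.round([CAB[0]+lx*np.cos(CAB[2]),CAB[1]+lx*np.sin(CAB[2])],4)],.040,th)
plan(f(-.241),f(-.13),f(-.1175))
E
```

```text
now [ 0.4884 -0.0147  0.039 ] F [ 0.5 -0.   0.6] t 29.4
(0.5232, -0.0164, 0.04, 1.5412963267948965) -> xyz [-0.0007  0.0348 -0.001 ] ang [ 0.05 -0.01 -0.05]
(0.6342, -0.0197, 0.04, 1.5412963267948965) -> xyz [-0.0006  0.1459 -0.0009] ang [ 0.05 -0.01 -0.05]
(0.6467, -0.02, 0.04, 1.5412963267948965) -> xyz [-0.0005  0.1584 -0.0009] ang [ 0.05 -0.01 -0.05]
```

{"api": "carry_out", "payload": {
  "motion": [
    {"xyz":[0,0.02,0],"angular":[0,0,0]},
    {"xyz":[0,0.032,0],"angular":[0,0,0]},
    {"xyz":[0,0.04,0],"angular":[0,0,0]},
    {"xyz":[0,0.05,0],"angular":[0,0,0]},
    {"xyz":[0,0.06,0],"angular":[0,0,0]},
    {"xyz":[0,0.07,0],"angular":[0,0,0]},
    {"xyz":[0,0.08,0],"angular":[0,0,0]},
    {"xyz":[0,0.09,0],"angular":[0,0,0]},
    {"xyz":[0,0.1,0],"angular":[0,0,0]},
    {"xyz":[0,0.11,0],"angular":[0,0,0]},
    {"xyz":[0,0.12,0],"angular":[0,0,0]},
    {"xyz":[0,0.13,0],"angular":[0,0,0]}
  ]
}}

```text
clock: 30.65
position: [0.6184, -0.0182, 0.038]
ee_rot: [0.718, 0.697, 0.0, -0.0]
ft_force: [-1.9, 1.0, 1.4]
grip_width: -0.0
grasp_force: 0.9
```

{"api": "carry_out", "payload": {
  "motion": [
    {"xyz":[0,0.005,0],"angular":[0,0,0]},
    {"xyz":[0,0.01,0],"angular":[0,0,0]},
    {"xyz":[0,0.013,0],"angular":[0,0,0]},
    {"xyz":[0,0.016,0],"angular":[0,0,0]},
    {"xyz":[0,0.016,0],"angular":[0,0,0]}
  ]
}}

```text
clock: 31.15
position: [0.634, -0.019, 0.0382]
ee_rot: [0.718, 0.696, 0.0, 0.0]
ft_force: [-0.5, -0.2, 0.4]
grip_width: -0.002
grasp_force: 0.0
```

{"api": "carry_out", "payload": {
  "motion": [
    {"xyz":[0,0.003,0],"angular":[0,0,0]},
    {"xyz":[0,0.006,0],"angular":[0,0,0]},
    {"xyz":[0,0.006,0],"angular":[0,0,0]}
  ]
}}

```text
clock: 31.45
position: [0.6391, -0.0191, 0.038]
ee_rot: [0.718, 0.696, -0.001, -0.0]
ft_force: [-5.4, 0.2, 2.0]
grip_width: -0.001
grasp_force: 2.4
```

{"api": "carry_out", "payload": {
  "motion": [
    {"xyz":[0,0.003,0],"angular":[0,0,0]},
    {"xyz":[0,0.005,0],"angular":[0,0,0]},
    {"xyz":[0,0.005,0],"angular":[0,0,0]}
  ]
}}

```text
clock: 31.75
position: [0.6419, -0.0192, 0.0378]
ee_rot: [0.717, 0.697, -0.003, -0.002]
ft_force: [-18.1, -0.4, 11.1]
grip_width: -0.002
grasp_force: 3.6
```

{"api": "carry_out", "payload": {
  "motion": [
    {"xyz":[0,-0.02,0],"angular":[0,0,0]},
    {"xyz":[0,-0.05,0],"angular":[0,0,0]},
    {"xyz":[-0.05,-0.08,-0.04],"angular":[0,0,0]},
    {"xyz":[-0.1,-0.08,-0.08],"angular":[0,0,0]},
    {"xyz":[-0.15,-0.08,-0.12],"angular":[0,0,0]},
    {"xyz":[-0.2,-0.08,-0.12],"angular":[0,0,0]},
    {"xyz":[-0.25,-0.08,-0.12],"angular":[0,0,0]},
    {"xyz":[-0.3,-0.08,-0.12],"angular":[0,0,0]}
  ]
}}

```text
clock: 32.55
position: [0.5575, -0.2789, 0.1574]
ee_rot: [0.718, 0.697, 0.0, 0.002]
ft_force: [1.1, -0.2, -0.0]
grip_width: 0.001
grasp_force: 0.0
```

```bash
python3 - <<'E'
from plan import *
cs=grab();cs=grab()
a=cs["top"]["img"][:,:,::-1][60:160,200:320];b=cs["side"]["img"][:,:,::-1][105:205,155:275]
cv2.imwrite("pics/t8.png",np.hstack([cv2.resize(a,(398,332),interpolation=cv2.INTER_CUBIC),cv2.resize(b,(398,332),interpolation=cv2.INTER_CUBIC)]))
r=fit(cs,'tally',DIM['tally'],(230,216),0,48,cams=("top",));print(r)
E
```

```text
(array([ 0.42960912,  0.08765213, -0.23856327]), np.float64(0.019644193078464545))
```

View pics/t8.png

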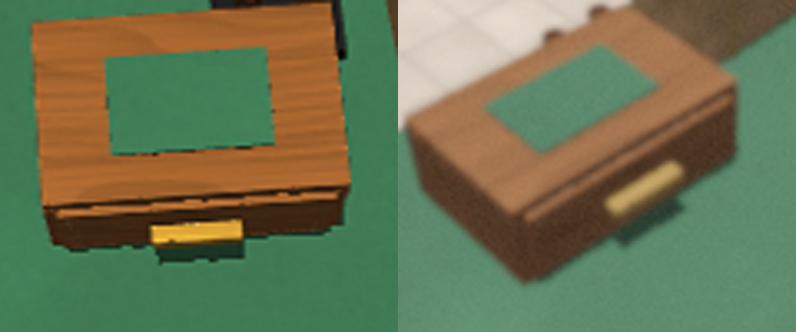

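The drawer isn't home: a lit strip of the panel's top edge, (58,214) to (342,193), still shows below the roof. I'll measure how far it stands out.

```bash
python3 - <<'E'
from plan import *
c=camera("top");s=398/120;t=lambda P:(np.array(P)+.5)/s-.5+np.array([200,60])
a=CAB[2];Rm=np.array([[np.cos(a),np.sin(a)],[-np.sin(a),np.cos(a)]])
loc=lambda P,z:(Rm@(ray(c,t(P),z)[:,:2]-CAB[:2]).T).T.round(4)
print("roof edge",loc([(44,208),(350,187)],.094).tolist(),"strip lower",loc([(60,218),(343,196)],.082).tolist(),"strip upper",loc([(60,209),(343,188)],.082).tolist(),"pull",loc([(152,243),(243,239)],.052).tolist())
th=CAB[2]+np.pi/2
f=lambda lx,z:(*[float(v) for v in np.round([CAB[0]+lx*np.cos(CAB[2]),CAB[1]+lx*np.sin(CAB[2])],4)],z,th)
plan(f(-.2,.157),f(-.2,.045))
E
```

```text
roof edge [[-0.0866, 0.1284], [-0.0863, -0.1295]] strip lower [[-0.0916, 0.1164], [-0.0891, -0.1249]] strip upper [[-0.0835, 0.116], [-0.0818, -0.1257]] pull [[-0.1082, 0.04], [-0.1102, -0.0394]]
now [ 0.5573 -0.276   0.1554] F [ 0.5  0.8 -0.9] t 32.8
(0.5642, -0.0176, 0.157, 1.5412963267948965) -> xyz [ 0.2585 -0.0008 -0.0014] ang [ 0.02 -0.03 -0.01]
(0.5642, -0.0176, 0.045, 1.5412963267948965) -> xyz [ 0.2584 -0.0009  0.1106] ang [ 0.02 -0.03 -0.01]
```

```bash
python3 - <<'E'
from plan import *
th=CAB[2]+np.pi/2
f=lambda lx,z:(*[float(v) for v in np.round([CAB[0]+lx*np.cos(CAB[2]),CAB[1]+lx*np.sin(CAB[2])],4)],z,th,-.35,th)
plan(f(-.2,.155),f(-.16,.039),f(-.1166,.039))
E
```

```text
now [ 0.5573 -0.276   0.1554] F [ 0.5  0.8 -0.9] t 32.8
(0.5642, -0.0176, 0.155, 1.5412963267948965, -0.35, 1.5412963267948965) -> xyz [ 0.2585 -0.0008  0.0006] ang [-2.003e+01 -3.000e-02 -2.000e-02]
(0.6042, -0.0188, 0.039, 1.5412963267948965, -0.35, 1.5412963267948965) -> xyz [0.2584 0.0392 0.1166] ang [-2.003e+01 -3.000e-02 -2.000e-02]
(0.6476, -0.0201, 0.039, 1.5412963267948965, -0.35, 1.5412963267948965) -> xyz [0.2584 0.0826 0.1166] ang [-2.003e+01 -3.000e-02 -2.000e-02]
```

{"api": "carry_out", "payload": {
  "motion": [
    {"xyz":[0.05,0,0],"angular":[-6,0,0]},
    {"xyz":[0.1,0,0],"angular":[-12,0,0]},
    {"xyz":[0.15,0,0],"angular":[-18,0,0]},
    {"xyz":[0.2,0,0],"angular":[-20,0,0]},
    {"xyz":[0.25,0,0],"angular":[-20,0,0]},
    {"xyz":[0.2585,0,0.03],"angular":[-20,0,0]},
    {"xyz":[0.2585,0.01,0.07],"angular":[-20,0,0]},
    {"xyz":[0.2585,0.02,0.1],"angular":[-20,0,0]},
    {"xyz":[0.2585,0.025,0.1165],"angular":[-20,0,0]},
    {"xyz":[0.2585,0.039,0.1165],"angular":[-20,0,0]},
    {"xyz":[0.2585,0.055,0.1165],"angular":[-20,0,0]},
    {"xyz":[0.2585,0.065,0.1165],"angular":[-20,0,0]}
  ]
}}

```text
clock: 34.0
position: [0.6304, -0.0179, 0.0391]
ee_rot: [0.706, 0.687, 0.122, 0.124]
ft_force: [-0.6, -0.0, -0.8]
grip_width: 0.002
grasp_force: 0.0
```

```bash
python3 - <<'E'
from plan import *
th=CAB[2]+np.pi/2
f=lambda lx,z:(*[float(v) for v in np.round([CAB[0]+lx*np.cos(CAB[2]),CAB[1]+lx*np.sin(CAB[2])],4)],z,th,-.35,th)
plan(f(-.1166,.039))
E
```

```text
now [ 0.6304 -0.0179  0.0391] F [-0.6 -0.  -0.8] t 34.0
(0.6476, -0.0201, 0.039, 1.5412963267948965, -0.35, 1.5412963267948965) -> xyz [-0.0017  0.0162  0.006 ] ang [-0.03 -0.09  0.13]
```

{"api": "carry_out", "payload": {
  "motion": [
    {"xyz":[0,0.004,0.0015],"angular":[0,0,0]},
    {"xyz":[0,0.008,0.003],"angular":[0,0,0]},
    {"xyz":[0,0.0115,0.0042],"angular":[0,0,0]},
    {"xyz":[0,0.0115,0.0042],"angular":[0,0,0]}
  ]
}}

```text
clock: 34.4
position: [0.6421, -0.0205, 0.0391]
ee_rot: [0.707, 0.686, 0.121, 0.125]
ft_force: [0.2, 0.5, 0.5]
grip_width: 0.001
grasp_force: 0.0
```

{"api": "carry_out", "payload": {
  "motion": [
    {"xyz":[0,0.002,0.0007],"angular":[0,0,0]},
    {"xyz":[0,0.004,0.0014],"angular":[0,0,0]},
    {"xyz":[0,0.004,0.0014],"angular":[0,0,0]}
  ]
}}

```text
clock: 34.7
position: [0.6463, -0.0207, 0.039]
ee_rot: [0.707, 0.686, 0.121, 0.125]
ft_force: [0.3, 0.1, 0.3]
grip_width: -0.002
grasp_force: 0.0
```

{"api": "carry_out", "payload": {
  "motion": [
    {"xyz":[0,0.002,0.0007],"angular":[0,0,0]},
    {"xyz":[0,0.003,0.001],"angular":[0,0,0]},
    {"xyz":[0,0.004,0.0014],"angular":[0,0,0]},
    {"xyz":[0,0.004,0.0014],"angular":[0,0,0]}
  ]
}}

```text
clock: 35.1
position: [0.65, -0.0208, 0.0388]
ee_rot: [0.707, 0.686, 0.121, 0.124]
ft_force: [-2.4, 0.1, 0.6]
grip_width: 0.002
grasp_force: 1.4
```

{"api": "carry_out", "payload": {
  "motion": [
    {"xyz":[0,0.002,0.0007],"angular":[0,0,0]},
    {"xyz":[0,0.004,0.0014],"angular":[0,0,0]},
    {"xyz":[0,0.004,0.0014],"angular":[0,0,0]}
  ]
}}

```text
clock: 35.4
position: [0.6538, -0.0209, 0.0386]
ee_rot: [0.707, 0.686, 0.12, 0.124]
ft_force: [-10.9, -0.2, 5.5]
grip_width: 0.004
grasp_force: 5.2
```

{"api": "carry_out", "payload": {
  "motion": [
    {"xyz":[0,0.002,0.0007],"angular":[0,0,0]},
    {"xyz":[0,0.004,0.0014],"angular":[0,0,0]},
    {"xyz":[0,0.004,0.0014],"angular":[0,0,0]}
  ]
}}

```text
clock: 35.7
position: [0.6545, -0.0209, 0.0381]
ee_rot: [0.707, 0.687, 0.117, 0.123]
ft_force: [-43.1, -0.4, 34.4]
grip_width: 0.003
grasp_force: 22.5
```

{"api": "carry_out", "payload": {
  "motion": [
    {"xyz":[0,-0.01,-0.004],"angular":[0,0,0]},
    {"xyz":[0,-0.04,-0.015],"angular":[0,0,0]},
    {"xyz":[-0.04,-0.08,-0.06],"angular":[0,0,0]},
    {"xyz":[-0.08,-0.09,-0.1],"angular":[6,0,0]},
    {"xyz":[-0.13,-0.09,-0.12],"angular":[12,0,0]},
    {"xyz":[-0.18,-0.09,-0.12],"angular":[18,0,0]},
    {"xyz":[-0.23,-0.09,-0.12],"angular":[20,0,0]},
    {"xyz":[-0.26,-0.09,-0.12],"angular":[20,0,0]}
  ]
}}

```text
clock: 36.5
position: [0.5271, -0.2725, 0.1218]
ee_rot: [0.717, 0.697, 0.0, 0.001]
ft_force: [0.3, 0.2, -0.5]
grip_width: -0.001
grasp_force: 0.0
```

```bash
python3 - <<'E'
from plan import *
cs=grab();cs=grab()
a=cs["top"]["img"][:,:,::-1][60:160,200:320];b=cs["side"]["img"][:,:,::-1][105:205,155:275]
cv2.imwrite("pics/t9.png",np.hstack([cv2.resize(a,(398,332),interpolation=cv2.INTER_CUBIC),cv2.resize(b,(398,332),interpolation=cv2.INTER_CUBIC)]))
r=fit(cs,'tally',DIM['tally'],(230,216),0,48,cams=("top",));print(r)
E
```

```text
(array([ 0.42957883,  0.08788986, -0.24099077]), np.float64(0.018258592793270245))
```

View pics/t9.png

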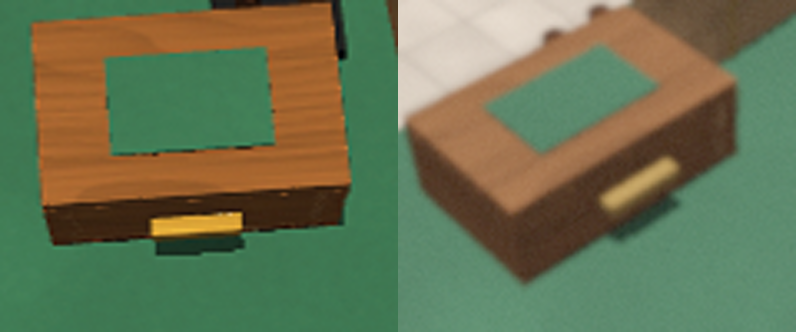

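The bright strip is gone and the pull at (197,224) sits closer in, so the drawer is home. Next, the tally at (0.4295, 0.0878), yaw −0.24.

```bash
python3 - <<'E'
from plan import *
plan((.4295,.0878,.12,np.pi-.2405))
E
```

```text
now [ 0.526  -0.2715  0.1207] F [ 0.1  0.1 -0.2] t 36.7
(0.4295, 0.0878, 0.12, 2.901092653589793) -> xyz [ 0.356  -0.1081  0.0008] ang [ 5.000e-02  1.000e-02 -7.809e+01]
```

{"api": "carry_out", "payload": {
  "motion": [
    {"xyz":[0.036,-0.011,-0.03],"angular":[0,0,-7.8]},
    {"xyz":[0.071,-0.022,-0.03],"angular":[0,0,-15.6]},
    {"xyz":[0.107,-0.032,-0.03],"angular":[0,0,-23.4]},
    {"xyz":[0.142,-0.043,-0.03],"angular":[0,0,-31.2]},
    {"xyz":[0.178,-0.054,-0.03],"angular":[0,0,-39]},
    {"xyz":[0.214,-0.065,-0.03],"angular":[0,0,-46.8]},
    {"xyz":[0.249,-0.076,-0.03],"angular":[0,0,-54.6]},
    {"xyz":[0.285,-0.086,-0.03],"angular":[0,0,-62.4]},
    {"xyz":[0.32,-0.097,-0.03],"angular":[0,0,-70.2]},
    {"xyz":[0.356,-0.1081,-0.03],"angular":[0,0,-78.1]},
    {"xyz":[0.356,-0.1081,0],"angular":[0,0,-78.1]},
    {"xyz":[0.356,-0.1081,0.03],"angular":[0,0,-78.1]}
  ],
  "hand": 1
}}

```text
clock: 37.9
position: [0.4286, 0.0909, 0.0909]
ee_rot: [0.116, 0.993, -0.001, 0.002]
ft_force: [1.1, -0.9, 0.2]
grip_width: 1.0
grasp_force: 0.0
```

{"api": "carry_out", "payload": {
  "motion": [
    {"xyz":[0,0,0.03],"angular":[0,0,0]},
    {"xyz":[0,0,0.05],"angular":[0,0,0]},
    {"xyz":[0,0,0.06],"angular":[0,0,0]},
    {"xyz":[0,0,0.06],"angular":[0,0,0]},
    {"xyz":[0,0,0.06],"angular":[0,0,0]}
  ]
}}

```text
clock: 38.4
position: [0.4289, 0.0895, 0.0318]
ee_rot: [0.118, 0.993, 0.0, 0.001]
ft_force: [0.4, 0.6, -0.0]
grip_width: 0.999
grasp_force: 0.0
```

```bash
python3 - <<'E'
from plan import *
plan((.4295,.0878,.002,np.pi-.2405))
E
```

```text
now [0.4289 0.0895 0.0318] F [ 0.4  0.6 -0. ] t 38.4
(0.4295, 0.0878, 0.002, 2.901092653589793) -> xyz [-0.001  -0.0015  0.0298] ang [0.02 0.06 0.23]
```

{"api": "carry_out", "payload": {
  "motion": [
    {"xyz":[-0.001,-0.0015,0.015],"angular":[0,0,0.2]},
    {"xyz":[-0.001,-0.0015,0.028],"angular":[0,0,0.2]},
    {"xyz":[-0.001,-0.0015,0.033],"angular":[0,0,0.2]},
    {"xyz":[-0.001,-0.0015,0.033],"angular":[0,0,0.2]}
  ]
}}

```text
clock: 38.8
position: [0.4293, 0.0872, -0.0016]
ee_rot: [0.12, 0.993, -0.0, 0.0]
ft_force: [0.2, -0.3, -0.1]
grip_width: 0.995
grasp_force: 0.0
```

{"api": "carry_out", "payload": {
  "motion": [
    {"xyz":[0,0,0],"angular":[0,0,0]},
    {"xyz":[0,0,0],"angular":[0,0,0]},
    {"xyz":[0,0,0],"angular":[0,0,0]},
    {"xyz":[0,0,0],"angular":[0,0,0]}
  ],
  "hand": 0,
  "grip_force": 60
}}

```text
clock: 39.2
position: [0.4297, 0.0872, -0.0009]
ee_rot: [0.12, 0.993, -0.0, 0.001]
ft_force: [-3.6, -1.8, 12.9]
grip_width: 0.682
grasp_force: 61.8
```

{"api": "carry_out", "payload": {
  "motion": [
    {"xyz":[0,0,-0.02],"angular":[0,0,0]},
    {"xyz":[0,0,-0.05],"angular":[0,0,0]},
    {"xyz":[0,0,-0.09],"angular":[0,0,0]},
    {"xyz":[0,0,-0.13],"angular":[0,0,0]},
    {"xyz":[0,0,-0.16],"angular":[0,0,0]},
    {"xyz":[0,0,-0.16],"angular":[0,0,0]},
    {"xyz":[0,0,-0.16],"angular":[0,0,0]}
  ]
}}

```text
clock: 39.9
position: [0.4293, 0.0865, 0.158]
ee_rot: [0.121, 0.993, -0.001, 0.001]
ft_force: [0.1, 0.1, -1.1]
grip_width: 0.68
grasp_force: 66.9
```

```bash
python3 - <<'E'
from plan import *
r=.0247;n=np.array([-.343*np.cos(r),-.343*np.sin(r),.939]);P=np.array([.503,.4396,.060])
T=lambda h:(*[float(v) for v in (P+n*h).round(4)],np.pi+r,-.35,r+np.pi/2)
print(down(*T(0)[3:]).as_matrix().round(2))
plan(T(.1),T(.012),T(.001))
E
```

```text
[[-0.94 -0.02  0.34]
 [-0.02  1.    0.01]
 [-0.34 -0.   -0.94]]
now [0.4293 0.0865 0.158 ] F [ 0.1  0.1 -1.1] t 39.9
(0.4687, 0.4388, 0.1539, 3.1662926535897933, -0.35, 1.5954963267948965) -> xyz [0.0462 0.3515 0.0035] ang [ -2.77 -19.85 -15.11]
(0.4989, 0.4395, 0.0713, 3.1662926535897933, -0.35, 1.5954963267948965) -> xyz [0.0172 0.3595 0.0861] ang [ -2.77 -19.85 -15.11]
(0.5027, 0.4396, 0.0609, 3.1662926535897933, -0.35, 1.5954963267948965) -> xyz [0.0135 0.3605 0.0965] ang [ -2.77 -19.85 -15.11]
```

{"api": "carry_out", "payload": {
  "motion": [
    {"xyz":[0.006,0.04,0],"angular":[-0.3,-2.2,-1.7]},
    {"xyz":[0.012,0.08,0],"angular":[-0.6,-4.4,-3.4]},
    {"xyz":[0.017,0.12,0],"angular":[-0.9,-6.6,-5]},
    {"xyz":[0.022,0.16,0],"angular":[-1.2,-8.8,-6.7]},
    {"xyz":[0.027,0.2,0],"angular":[-1.5,-11,-8.4]},
    {"xyz":[0.032,0.24,0],"angular":[-1.8,-13.2,-10.1]},
    {"xyz":[0.037,0.28,0],"angular":[-2.2,-15.5,-11.8]},
    {"xyz":[0.042,0.32,0],"angular":[-2.5,-17.7,-13.5]},
    {"xyz":[0.0462,0.3515,0.0035],"angular":[-2.77,-19.85,-15.1]},
    {"xyz":[0.0462,0.3515,0.0035],"angular":[-2.77,-19.85,-15.1]},
    {"xyz":[0.0462,0.3515,0.0035],"angular":[-2.77,-19.85,-15.1]},
    {"xyz":[0.0462,0.3515,0.0035],"angular":[-2.77,-19.85,-15.1]}
  ]
}}

```text
clock: 41.1
position: [0.4681, 0.4383, 0.1529]
ee_rot: [-0.012, 0.985, 0.002, 0.173]
ft_force: [0.6, -0.2, -1.7]
grip_width: 0.681
grasp_force: 66.9
```

```bash
python3 - <<'E'
from plan import *
r=.0247;n=np.array([-.343*np.cos(r),-.343*np.sin(r),.939]);P=np.array([.503,.4396,.060])
T=lambda h:(*[float(v) for v in (P+n*h).round(4)],np.pi+r,-.35,r+np.pi/2)
plan(T(.012),T(.001))
E
```

```text
now [0.4681 0.4383 0.1529] F [ 0.6 -0.2 -1.7] t 41.1
(0.4989, 0.4395, 0.0713, 3.1662926535897933, -0.35, 1.5954963267948965) -> xyz [-0.0012  0.0004  0.0873] ang [ 0.01 -0.17 -0.  ]
(0.5027, 0.4396, 0.0609, 3.1662926535897933, -0.35, 1.5954963267948965) -> xyz [-0.0013  0.0004  0.0983] ang [ 0.01 -0.17 -0.  ]
```

{"api": "carry_out", "payload": {
  "motion": [
    {"xyz":[-0.001,0,0.03],"angular":[0,0,0]},
    {"xyz":[-0.001,0,0.06],"angular":[0,0,0]},
    {"xyz":[-0.001,0,0.08],"angular":[0,0,0]},
    {"xyz":[-0.001,0,0.09],"angular":[0,0,0]},
    {"xyz":[-0.001,0,0.094],"angular":[0,0,0]},
    {"xyz":[-0.001,0,0.094],"angular":[0,0,0]},
    {"xyz":[-0.001,0,0.094],"angular":[0,0,0]}
  ]
}}

```text
clock: 41.8
position: [0.5013, 0.4409, 0.0676]
ee_rot: [-0.012, 0.985, 0.004, 0.174]
ft_force: [0.1, -0.0, -1.4]
grip_width: 0.676
grasp_force: 66.8
```

{"api": "carry_out", "payload": {
  "motion": [
    {"xyz":[0,0,0.001],"angular":[0,0,0]},
    {"xyz":[0,0,0.002],"angular":[0,0,0]},
    {"xyz":[0,0,0.002],"angular":[0,0,0]}
  ]
}}

```text
clock: 42.1
position: [0.5019, 0.4406, 0.0648]
ee_rot: [-0.012, 0.985, 0.003, 0.174]
ft_force: [-0.6, 0.2, -1.8]
grip_width: 0.68
grasp_force: 66.8
```

{"api": "carry_out", "payload": {
  "motion": [
    {"xyz":[0,-0.0005,0.001],"angular":[0,0,0]},
    {"xyz":[0,-0.0005,0.002],"angular":[0,0,0]},
    {"xyz":[0,-0.0005,0.002],"angular":[0,0,0]}
  ]
}}

```text
clock: 42.4
position: [0.5025, 0.4399, 0.0624]
ee_rot: [-0.012, 0.985, 0.003, 0.173]
ft_force: [-0.3, 0.5, -1.8]
grip_width: 0.681
grasp_force: 66.8
```

{"api": "carry_out", "payload": {
  "motion": [
    {"xyz":[0,0,0.001],"angular":[0,0,0]},
    {"xyz":[0,0,0.001],"angular":[0,0,0]}
  ]
}}

```text
clock: 42.6
position: [0.5029, 0.44, 0.0615]
ee_rot: [-0.012, 0.985, 0.003, 0.173]
ft_force: [0.4, -0.2, -1.2]
grip_width: 0.677
grasp_force: 66.8
```

{"api": "carry_out", "payload": {
  "motion": [
    {"xyz":[0,0,0.001],"angular":[0,0,0]},
    {"xyz":[0,0,0.0015],"angular":[0,0,0]},
    {"xyz":[0,0,0.0015],"angular":[0,0,0]}
  ]
}}

```text
clock: 42.9
position: [0.5034, 0.44, 0.0601]
ee_rot: [-0.012, 0.985, 0.003, 0.173]
ft_force: [0.5, 0.1, -1.1]
grip_width: 0.681
grasp_force: 66.8
```

{"api": "carry_out", "payload": {
  "motion": [
    {"xyz":[0,0,0.001],"angular":[0,0,0]},
    {"xyz":[0,0,0.0015],"angular":[0,0,0]},
    {"xyz":[0,0,0.0015],"angular":[0,0,0]}
  ]
}}

```text
clock: 43.2
position: [0.5037, 0.4402, 0.0596]
ee_rot: [-0.012, 0.985, 0.003, 0.174]
ft_force: [-4.8, -5.1, 6.8]
grip_width: 0.679
grasp_force: 67.9
```

Contact. I'll release and withdraw along the slope normal.

{"api": "carry_out", "payload": {
  "motion": [
    {"xyz":[0,0,0],"angular":[0,0,0]},
    {"xyz":[0,0,0],"angular":[0,0,0]},
    {"xyz":[0,0,0],"angular":[0,0,0]},
    {"xyz":[0,0,-0.02],"angular":[0,0,0]},
    {"xyz":[0,0,-0.05],"angular":[0,0,0]},
    {"xyz":[0,0,-0.09],"angular":[0,0,0]},
    {"xyz":[0,0,-0.13],"angular":[0,0,0]},
    {"xyz":[0,-0.05,-0.15],"angular":[0,0,0]},
    {"xyz":[0,-0.1,-0.15],"angular":[0,0,0]},
    {"xyz":[0,-0.15,-0.15],"angular":[0,0,0]},
    {"xyz":[0,-0.2,-0.15],"angular":[0,0,0]},
    {"xyz":[0,-0.25,-0.15],"angular":[0,0,0]}
  ],
  "hand": 0.9
}}

```text
clock: 44.4
position: [0.4551, 0.2547, 0.2008]
ee_rot: [-0.014, 0.985, 0.003, 0.169]
ft_force: [-0.3, 0.4, -0.0]
grip_width: 0.9
grasp_force: 0.0
```

{"api": "carry_out", "payload": {
  "motion": [
    {"xyz":[0,-0.05,0],"angular":[0,0,0]},
    {"xyz":[0,-0.1,0],"angular":[0,0,0]},
    {"xyz":[0,-0.15,0],"angular":[0,0,0]},
    {"xyz":[0,-0.2,0],"angular":[0,0,0]},
    {"xyz":[0,-0.25,0],"angular":[0,0,0]},
    {"xyz":[0,-0.3,0],"angular":[0,0,0]},
    {"xyz":[0,-0.3,0],"angular":[0,0,0]}
  ]
}}

```text
clock: 45.1
position: [0.4631, -0.0496, 0.2009]
ee_rot: [-0.011, 0.985, 0.002, 0.17]
ft_force: [-0.0, 1.2, -0.2]
grip_width: 0.896
grasp_force: 0.0
```

```bash
python3 - <<'E'
from plan import *
cs=grab();cs=grab();c=cs["top"]
a=c["img"][:,:,::-1][155:245,65:165]
im=cv2.resize(a,None,fx=6,fy=6,interpolation=cv2.INTER_CUBIC)
r=.0247;X=box(0,0,0,DIM['tally'])
M=R.from_euler('z',r)*R.from_euler('y',-.35)
h=(hull(proj(c,M.apply(X)+[.503,.4396,.06]))-[65,155]+.5)*6;cv2.polylines(im,[h.astype(np.int32)],True,(255,0,255),1)
cv2.imwrite("pics/t10.png",im)
print(get_obs()["position"],get_obs()["clock"])
E
```

```text
[ 0.46389352 -0.04301297  0.20125099] 45.3
```

View pics/t10.png

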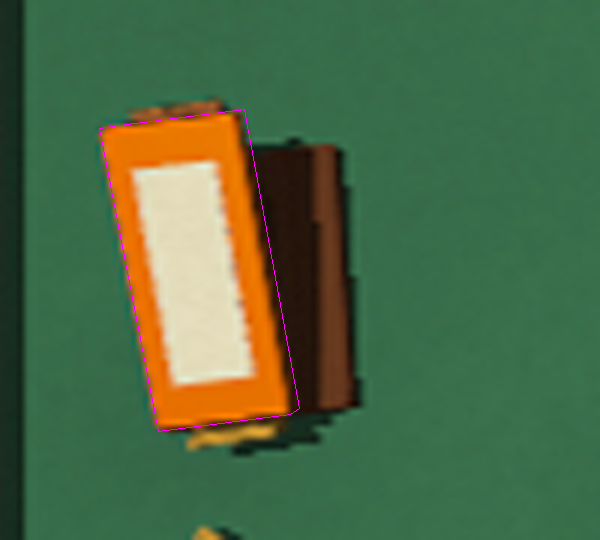

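The tally lies on the rest at (200,270), matching the predicted outline to about 1 mm. The drawer was last seen home, so I'm handing in.

```bash
python3 -c "
from workcell import *
print(hand_in())"
```

```text
the job is handed in; nothing more can be done
None
```

The job is handed in at about 45 s: the three cases present (white, red, yellow) lie flat in the drawer, the cover is latched level, the drawer is home and the tally is centred on the rest. One risk is that pushing the drawer home briefly reached 43 N at the fingertips, and I am assuming the 40 N limit covers only the arm and gripper body.

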